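Clear and load the vibrating table

ROBOT

A 7-joint arm with a two-finger parallel gripper is mounted at the origin on a cart in front of the work surface, level with it; the furniture and walls round the work are solid. World frame = base frame: x ahead of the robot, y to its left, z up, the work surface at z = 0. Lengths are in mm, angles in rad, forces in N, time in s.
With the tool pointing down it reaches from about 350 to 900 mm from the base axis. Payload 19.9 kg.
Tool frame: the origin (TCP) lies at the very end of the fingers, on their centre line; the grasp point (between the pads) lies 19 mm behind it; z points along the fingers, x is the direction in which the jaws open and shut, and the axes are right-handed (so a half turn about z gives the same grasp; the last joint's range is limited). The gripper opens to 94 mm and grips with 3 to 60 N. Pads are 16 mm wide; open, the fingers measure 119 mm over their backs; the gripper's body (75 mm by 177 mm) begins 78 mm behind the grasp point.
Start: joints at [-1.361, 0.417, -0.01, 1.614, 0.005, 1.111, -0.053], TCP at [155.709, 605.269, 173.525] pointing down, gripper open.
Joint ranges: [-2.81, 2.81], [-0.39, 2.02], [-1.27, 1.25], [0.06, 2.57], [-1.19, 4.33], [0.19, 2], [-2.82, 2.82]. Speed limits (rad/s): [1.89, 1.89, 2.39, 2.39, 3.01, 3.01, 3.01].

INTERFACE

Orientations are given as a rotation vector (axis times angle).
In Python, from plant import bot gives the robot as it stands.
- The arm moves only by the tool drive_tool, never from a script. Its argument "commands" is a list of rows, each an object with "linear": the shift along the tool's x, y, z in mm, a list of three; "turn": the turn, a rotation vector about the tool's x, y, z in degrees, a list of three; "gripper": the opening, from 0 (shut) to 1 (fully open). A call has 1 to 12 rows; each row is the pose to reach, as a shift and turn from the pose commanded when the call began, along the tool's axes at that moment; what a row does not reach only later rows make up. A row lasts 1/12 s, in which the tool goes at most 41.7 mm and 7.16 degrees, less where a joint would pass 70% of its speed; a pose out of reach is approached as far as the arm can. A call with a gripper value outside its range is refused whole. The fingers move at their own pace and stop on an object; "force" is the grip in N (left out, the last holds). Time passes only in rows, so rows that repeat a pose let the fingers close. It gives the time, the measured TCP pose, the force and the opening at its end, in the units of the state.
- bot.observe(): the state, without advancing time (a new reading comes with each control period).
- bot.grab_frame(name): name is "scene" or "top" or "wrist"; returns a dict with "img" (384x512x3 uint8, red, green, blue), "depth" (384x512 float32, mm along the optical axis (not along the pixel's ray), 0 where there is no reading), "fx", "fy", "cx", "cy" (pixels), "k1" (the pictures are not rectified: a ray, as slopes to the right and down, at radius r is drawn at 1 + k1 r^2 times it, then the intrinsics apply), "position" and "orientation" of the camera in the world. Camera axes: x right, y down, z forward; pixel columns grow to the right and rows downward; lengths in mm; the calibration is good to about 2 mm. A picture is of the moment at which its call begins.
- bot.finish_job(): hands the job in, once; it reports no verdict.
The state is a dict: "time": time; "qpos": joint angles; "joint_velocities": joint speeds; "joint_torque": joint torques, N m; "tool_pos": TCP position; "orientation": TCP orientation; "ft_force": force on the tool from outside, world axes, zero at the start; "torque": the same for the moment, N m; "opening": opening from 0.0 (shut) to 1.0 (fully open).
Only numpy, scipy, OpenCV 4.12 (cv2) and the standard library are available. Lean on these libraries where they do the work, as an engineer would, in place of code of your own. Each camera call takes 0.05 s, during which the arm holds its last target. There are 200 camera calls.

TASK

Get the vibrating table ready and start it: with the scraper, sweep all the resin offcuts off the steel plate into the grey scrap tray (never touch them with the fingers) and stand the scraper back upright on the middle of its black mat. Then lay all the blue silicone moulds flat, recess up and side by side on the plate, gripping these soft blocks only lightly, and once they are all on, press the yellow, the blue and the green key fully, in that order and one at a time. Let go of everything and leave the bottle, cup and tape where they are.

Things in the scene. Friction and masses are not known exactly. Their poses are not given: they have to be found in the camera images.
- plate (a point): centre of the top face of the vibrating table's steel plate, 75 mm above the bench; x and y along its sides. Clear area 140 mm (x) by 280 mm (y from -145 to +135 mm from this point). A kerb 10 mm thick stands 8 mm above the plate along both long sides (x) and at the +y end; the -y end is open. The table is fixed
- scrap_tray: grey open tray, 160 (x) by 120 (y) mm, fixed against the open -y end of the table; origin under its centre on the bench, axes along its sides. Floor 5 mm thick; the wall beside the table is 60 mm high (15 mm below the plate), the side walls 68 mm and the far wall 85 mm high
- scraper_grip (a point): scraper standing upright: black and blue foot 120 (x) by 40 (y) mm, 38 mm high, on it an upright wooden grip 90 (x) by 26 (y) mm that rises from 38 to 108 mm above the underside of the foot; 0.18 to 0.29 kg. This point is in the middle of the grip, 80 mm above the underside of the foot; x runs along the blade, z up
- park_mat: black rubber mat 190 (x) by 90 (y) mm, 3 mm thick, fixed; the scraper stands on it at the start. Origin at the centre of its underside
- mould_1_mid (a point): blue silicone mould block, 60 (x) by 85 (y) mm, 22 mm high, round recess in its top, 0.09 to 0.16 kg; soft: a grip of up to 15 N per finger is harmless, more (over 30 N by both fingers together) spoils it; a grip of 8 N carries it safely. The point is at its centre, 11 mm above its underside, z up. It lies flat on the bench at the start; two or three moulds are there, absent ones read None
- mould_2_mid (a point): blue silicone mould block, 60 (x) by 85 (y) mm, 22 mm high, round recess in its top, 0.09 to 0.16 kg; soft: a grip of up to 15 N per finger is harmless, more (over 30 N by both fingers together) spoils it; a grip of 8 N carries it safely. The point is at its centre, 11 mm above its underside, z up. It lies flat on the bench at the start; another like the first; two or three moulds are there, absent ones read None
- mould_3_mid (a point): blue silicone mould block, 60 (x) by 85 (y) mm, 22 mm high, round recess in its top, 0.09 to 0.16 kg; soft: a grip of up to 15 N per finger is harmless, more (over 30 N by both fingers together) spoils it; a grip of 8 N carries it safely. The point is at its centre, 11 mm above its underside, z up. It lies flat on the bench at the start; another like the first; two or three moulds are there, absent ones read None
- scrap_1_mid (a point): chunky hard resin offcut, red or terracotta, 50 by 34 mm and 26 mm high with a short stub, 40 g, at the start somewhere on the plate, more than 55 mm from the kerb at the +y end of it; the point is at its centre. Two to four are there, absent ones read None
- scrap_2_mid (a point): chunky hard resin offcut, red or terracotta, 50 by 34 mm and 26 mm high with a short stub, 40 g, at the start somewhere on the plate, more than 55 mm from the kerb at the +y end of it; the point is at its centre. Two to four are there, absent ones read None
- scrap_3_mid (a point): chunky hard resin offcut, red or terracotta, 50 by 34 mm and 26 mm high with a short stub, 40 g, at the start somewhere on the plate, more than 55 mm from the kerb at the +y end of it; the point is at its centre. Two to four are there, absent ones read None
- scrap_4_mid (a point): chunky hard resin offcut, red or terracotta, 50 by 34 mm and 26 mm high with a short stub, 40 g, at the start somewhere on the plate, more than 55 mm from the kerb at the +y end of it; the point is at its centre. Two to four are there, absent ones read None
- key_yellow (a joint): travel of the round yellow push key, 32 mm across: 0 up, 0.006 m fully down (5 N); it counts as pressed beyond 4 mm and springs back up
- key_yellow_top (a point): centre of the top of the yellow key; the three keys stand in a row 65 mm apart beyond the kerb at the +y end of the plate, in any order, and are pressed straight down
- key_blue (a joint): travel of the round blue push key, 32 mm across: 0 up, 0.006 m fully down (5 N); it counts as pressed beyond 4 mm and springs back up
- key_blue_top (a point): centre of the top of the blue key; the three keys stand in a row 65 mm apart beyond the kerb at the +y end of the plate, in any order, and are pressed straight down
- key_green (a joint): travel of the round green push key, 32 mm across: 0 up, 0.006 m fully down (5 N); it counts as pressed beyond 4 mm and springs back up
- key_green_top (a point): centre of the top of the green key; the three keys stand in a row 65 mm apart beyond the kerb at the +y end of the plate, in any order, and are pressed straight down
- orange_bottle: orange bottle with a black cap, 66 mm across, 130 mm tall, behind the table; a bystander; origin under its centre
- red_cup: red cup, 69 mm across, 90 mm tall, behind the mat; a bystander; origin under its centre
- tape_roll: roll of masking tape lying flat, 104 mm across, 25 mm high, far left; a bystander; origin under its centre

How it is judged:
By the outcome, as a careful person would: the job done as asked, in the order asked, and still so for the second after the job is handed in, with the robot touching nothing.
Of mould_1, mould_2, mould_3 only 2 to 3 are there at a start; the rules pass over those that are not, and their reading is None.
Of scrap_1, scrap_2, scrap_3, scrap_4 only 2 to 4 are there at a start; the rules pass over those that are not, and their reading is None.
At some moment in a run one of mould_1, mould_2, mould_3 may be knocked a few centimetres aside while the robot is not near it.
Once in a run the grip may slacken for a moment while it holds something.
It also fails if it takes over 210 s, if anything falls off the work surface, if the arm or the gripper's body presses on something with over 40 N, if the wrist force passes 120 N, or if a joint passes its speed limit or range.

## Working session

There is one attempt and no reset: what is moved stays moved. The work goes in short steps, Python scripts to look and compute and a tool call to move; the robot and the scene stay as the last step left them, time stands still between calls to the robot, and variables do not carry over. Pictures are saved under pics/ and viewed, about 12 in all and at most 16, crops included, and the job is handed in when it is done.

Besides the shell and the picture viewer there is one more tool, called after "Emit:" as a command line: name --argument value ..., lists and objects as JSON in quotes. drive_tool: Moves the arm, as the interface text tells. Its arguments: {"type":"object","properties":{"commands":{"type":"array","items":{"type":"object","properties":{"linear":{"type":"array","items":{"type":"number"}},"turn":{"type":"array","items":{"type":"number"}},"gripper":{"type":"number"}}}},"force":{"type":"number"}},"required":["commands"]}

```bash
ls; mkdir -p pics
cat > h.py <<'E'
import numpy as np, cv2
from scipy.spatial.transform import Rotation as R
from plant import bot
def Rm(o): 
    o=np.array(o,float); return R.from_rotvec(o).as_matrix() if o.size==3 else (o if o.shape==(3,3) else R.from_quat(o).as_matrix())
def cloud(f):
    h,w=f["depth"].shape; v,u=np.mgrid[:h,:w]
    K=np.array([[f["fx"],0,f["cx"]],[0,f["fy"],f["cy"]],[0,0,1.]])
    p=np.stack([u,v],-1).reshape(-1,1,2).astype(float)
    s=cv2.undistortPoints(p,K,np.array([f["k1"],0,0,0.])).reshape(h,w,2)
    d=f["depth"]; c=np.dstack([s*d[...,None],d])
    P=c@Rm(f["orientation"]).T+np.array(f["position"]); P[d==0]=np.nan; return P
def save(f,n,crop=None,k=1):
    im=f["img"][...,::-1]
    if crop: a,b,c,d=crop; im=im[b:d,a:c]
    cv2.imwrite("pics/"+n,cv2.resize(im,None,fx=k,fy=k,interpolation=cv2.INTER_CUBIC))
def st():
    s=bot.observe(); print({k:np.round(v,3).tolist() for k,v in s.items() if k in("time","qpos","tool_pos","orientation","ft_force","opening")})
    return s
E
python3 - <<'E'
from h import *
s=st(); print(np.round(Rm(s["orientation"]),3))
for n in("top","scene"):
    f=bot.grab_frame(n); save(f,n+"1.png",k=1.5); np.save(n+"_P.npy",cloud(f)); np.save(n+"_I.npy",f["img"]); print(n,f["position"],f["orientation"],f["fx"],f["k1"])
E
```

```text
pics
{'time': 0.0, 'qpos': [-1.36, 0.418, -0.01, 1.614, 0.005, 1.111, -0.053], 'tool_pos': [155.631, 604.88, 172.947], 'orientation': [2.482, 1.924, -0.001], 'ft_force': [-0.402, -0.233, -0.211], 'opening': 1.001}
[[ 0.249  0.968 -0.   ]
 [ 0.968 -0.249 -0.001]
 [-0.001  0.    -1.   ]]
top [ 367.72800589   87.16557551 1497.52117591] [-2.13078379  2.18920875 -0.16535404] 448.8858623752258 0.004674556161917794
scene [ -22.37551519 -607.135229    858.62674942] [-2.16880187  0.79680924 -0.33461241] 368.47130686444757 0.006161025002420713
```

View pics/top1.png

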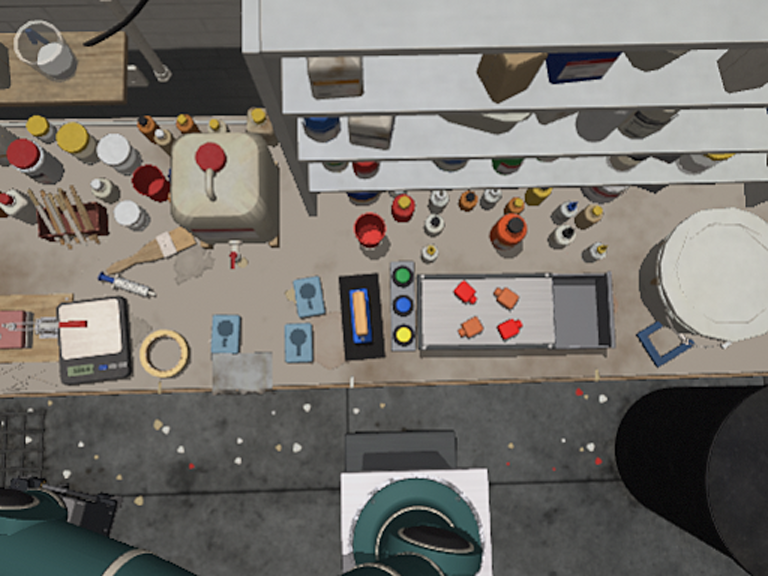

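View pics/scene1.png

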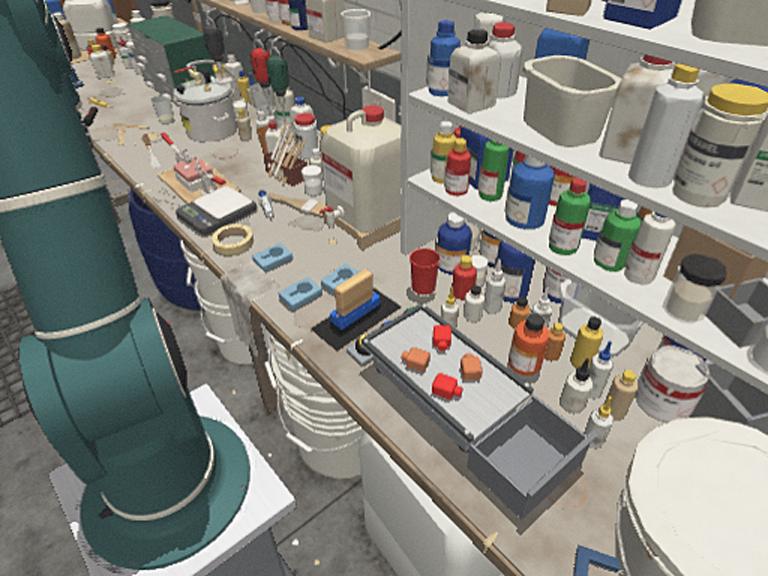

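The top view shows three blue moulds (1.5x px 225,333; 298,342; 308,297), the scraper on its mat (360,315), green/blue/yellow keys at x≈403 (y 275/305/335), four offcuts on the plate (465,292; 507,298; 470,328; 510,328) and the tray at right. The scene view agrees.

Run:
```python
from h import *
P=np.load("top_P.npy"); I=np.load("top_I.npy"); hsv=cv2.cvtColor(I,cv2.COLOR_RGB2HSV)
x,y,z=P[...,0],P[...,1],P[...,2]
H,S,V=[hsv[...,i] for i in range(3)]
def comps(m,name,amin=25):
    n,l,s,c=cv2.connectedComponentsWithStats(m.astype(np.uint8))
    for i in range(1,n):
        if s[i,4]<amin: continue
        q=P[l==i]; q=q[~np.isnan(q[:,0])]
        r=cv2.minAreaRect(q[:,:2].astype(np.float32))
        print(name,"px",np.round(c[i]*1.5),"n",s[i,4],"med z %.1f"%np.median(q[:,2]),"mean",np.round(q.mean(0),1),"rect",np.round(r[0],1),np.round(r[1],1),round(r[2],1))
U=np.mgrid[:384,:512][1]*1.5; W=np.mgrid[:384,:512][0]*1.5
roi=(U>190)&(U<330)&(W>260)&(W<370)
comps(roi&(H>90)&(H<115)&(S>70)&(z>10)&(z<40),"mould")
roi=(U>415)&(U<550)&(W>270)&(W<355)
comps(roi&((H<15)|(H>170))&(S>120)&(z>85),"scrap")
roi=(U>335)&(U<385)&(W>265)&(W<365)
comps(roi&(z>90),"grip"); comps(roi&(z>25),"scraper"); comps(roi&(V<70)&(z<15),"mat")
roi=(U>388)&(U<416)&(W>255)&(W<355)
comps(roi&(S>120)&(V>60),"key")
roi=(U>415)&(U<620)&(W>260)&(W<365)
comps(roi&(z>70)&(z<110),"platekerb");comps(roi&(z>40),"table+tray");comps(roi&(z>50)&(U>557),"traywalls")
m=(U>430)&(U<545)&(W>282)&(W<340)&(S<60); print("plate z",np.nanmedian(z[m]), "bench z",np.nanmedian(z[(U>200)&(U<330)&(W>310)&(W<320)]))
# profiles
print("x prof at col px320:",[(int(a),int(b)) for a,b in zip(x[178:238,320],z[178:238,320])])
print("y prof row 213:",[(int(a),int(b)) for a,b in zip(y[213,255:412],z[213,255:412])])
```

```text
mould px [309. 295.] n 331 med z 22.4 mean [535.6 217.9  22.4] rect [533.6 218.4] [81.3 56.9] 8.8
mould px [225. 333.] n 346 med z 22.8 mean [457.8 400.1  22.9] rect [457.2 400.3] [57.3 78.7] 88.8
mould px [298. 341.] n 342 med z 22.9 mean [435.7 241.2  22.8] rect [433.4 243. ] [56.7 78.9] 89.2
scrap px [465. 292.] n 135 med z 100.4 mean [ 524.9 -116.1   99.5] rect [ 523.2 -119. ] [48.7 30.5] 49.0
scrap px [506. 297.] n 138 med z 99.7 mean [ 511.8 -201.5   99.5] rect [ 514.1 -199.9] [47.3 30.6] 56.4
scrap px [470. 327.] n 136 med z 100.5 mean [ 451.2 -123.8  100. ] rect [ 450.2 -122. ] [32. 47.] 25.7
scrap px [509. 328.] n 142 med z 100.8 mean [ 447.3 -204.5  100.1] rect [ 448.6 -207.5] [32.2 46.4] 25.2
grip px [360. 312.] n 242 med z 110.2 mean [487.7 104.7 110.3] rect [488.1 104.7] [88.9 25.9] 3.8
scraper px [360. 314.] n 434 med z 106.5 mean [485.1 104.1  79.9] rect [488.5 104.7] [115.4  39.6] 3.7
mat px [362. 317.] n 993 med z 3.6 mean [484.9 102.7   3.4] rect [487.9 104.2] [188.3  87.7] 3.3
key px [402. 275.] n 77 med z 33.6 mean [572.9  11.1  33.7] rect [572.9   9.9] [29.5 29.3] 88.9
key px [403. 304.] n 85 med z 33.5 mean [508.9  12.4  32.9] rect [508.5  11.9] [29.5 32.4] 86.0
key px [403. 334.] n 89 med z 34.0 mean [443.7  13.4  32.5] rect [444.7  13.6] [32.4 32.2] 42.0
platekerb px [610. 309.] n 233 med z 84.8 mean [ 482.3 -424.1   83.4] rect [ 482.5 -425.7] [ 13.1 165.7] 89.2
platekerb px [485. 310.] n 4442 med z 77.6 mean [ 487.2 -158.6   80.5] rect [ 487.3 -160.8] [291.1 160.1] 88.7
table+tray px [497. 310.] n 5151 med z 77.2 mean [ 486.7 -186.    78.9] rect [ 485.7 -223.9] [416.8 165.8] 89.1
traywalls px [601. 310.] n 472 med z 72.0 mean [ 481.  -407.7   73.6] rect [ 483.6 -373. ] [118.6 165.8] 88.8
plate z 75.78632126181515 bench z 1.8435618140003953Traceback (most recent call last):
  File "<stdin>", line 25, in <module>
ValueError: cannot convert float NaN to integer
```

```bash
cat >> h.py <<'E'
def mv(p,yaw,s=None):
    "linear (tool axes), turn (deg) to reach TCP p with tool x at yaw deg, pointing down"
    s=s or bot.observe(); A=Rm(s["orientation"]); a=np.radians(yaw)
    B=np.array([[np.cos(a),np.sin(a),0],[np.sin(a),-np.cos(a),0],[0,0,-1]])
    print("->",p,yaw,"linear",np.round(A.T@(np.array(p)-s["tool_pos"]),1).tolist(),"turn",np.round(np.degrees(R.from_matrix(A.T@B).as_rotvec()),1).tolist(),"| t %.2f"%s["time"],"tcp",np.round(s["tool_pos"],1),"F",np.round(s["ft_force"],1),"open %.3f"%s["opening"])
YP=-1.2; C=np.array([487.3,-160.8])
def plate(x,y):
    a=np.radians(YP); return (C+[x*np.cos(a)-y*np.sin(a), x*np.sin(a)+y*np.cos(a)]).round(1).tolist()
E
python3 -c "
from h import *
mv([488.3,104.7,190],93.7)
for y in(110,-155): print(y,plate(0,y))
"
```

```text
-> [488.3, 104.7, 190] 93.7 linear [-401.6, 446.8, -16.5] turn [-0.0, 0.1, -18.1] | t 0.10 tcp [155.6 604.9 173. ] F [-0.3 -0.1  0.3] open 1.003
110 [489.6, -50.8]
-155 [484.1, -315.8]
```

Emit:
drive_tool --commands '[{"linear": [-25,28,-16],"turn": [0,0,-1],"gripper": 1},{"linear": [-50,56,-16],"turn": [0,0,-2]},{"linear": [-75,84,-16],"turn": [0,0,-4]},{"linear": [-100,112,-16],"turn": [0,0,-5]},{"linear": [-126,140,-16],"turn": [0,0,-6]},{"linear": [-151,168,-16],"turn": [0,0,-7]},{"linear": [-176,196,-16],"turn": [0,0,-8]},{"linear": [-201,223,-16],"turn": [0,0,-9]},{"linear": [-226,251,-16],"turn": [0,0,-10]},{"linear": [-251,279,-16],"turn": [0,0,-11]},{"linear": [-276,307,-16],"turn": [0,0,-12]},{"linear": [-301,335,-16],"turn": [0,0,-13]}]'

```text
validation failed for argument at $.co...
```

```bash
python3 -c "
from h import *
mv([488.3,104.7,190],93.7)"
```

```text
-> [488.3, 104.7, 190] 93.7 linear [-401.6, 446.8, -16.5] turn [-0.0, 0.1, -18.1] | t 0.10 tcp [155.6 604.9 173. ] F [-0.3 -0.1  0.3] open 1.003
```

Emit:
drive_tool --commands '[{"linear": [-25,28,-16],"turn": [0,0,-2],"gripper": 1},{"linear": [-50,56,-16],"turn": [0,0,-3],"gripper": 1},{"linear": [-75,84,-16],"turn": [0,0,-4],"gripper": 1},{"linear": [-100,112,-16],"turn": [0,0,-5],"gripper": 1},{"linear": [-126,140,-16],"turn": [0,0,-6],"gripper": 1},{"linear": [-151,168,-16],"turn": [0,0,-7],"gripper": 1},{"linear": [-176,196,-16],"turn": [0,0,-8],"gripper": 1},{"linear": [-201,223,-16],"turn": [0,0,-9],"gripper": 1},{"linear": [-226,251,-16],"turn": [0,0,-10],"gripper": 1},{"linear": [-251,279,-16],"turn": [0,0,-11],"gripper": 1},{"linear": [-276,307,-16],"turn": [0,0,-12],"gripper": 1},{"linear": [-301,335,-16],"turn": [0,0,-13],"gripper": 1}]'

```text
time: 1.1
tool_pos: [405.7, 228.5, 189.6]
orientation: [-2.248, -2.195, -0.0]
ft_force: [0.4, 1.2, -0.2]
opening: 1.002
```

```bash
python3 -c "
from h import *
mv([488.3,104.7,190],93.7)"
```

```text
-> [488.3, 104.7, 190] 93.7 linear [-121.8, 85.6, -0.4] turn [-0.0, -0.0, -5.1] | t 1.10 tcp [405.7 228.5 189.6] F [ 0.4  1.2 -0.2] open 1.002
```

Emit:
drive_tool --commands '[{"linear": [-30,21,0],"turn": [0,0,-2],"gripper": 1},{"linear": [-61,43,0],"turn": [0,0,-3],"gripper": 1},{"linear": [-92,65,0],"turn": [0,0,-4],"gripper": 1},{"linear": [-121.8,85.6,0],"turn": [0,0,-5.1],"gripper": 1},{"linear": [-121.8,85.6,25],"turn": [0,0,-5.1],"gripper": 1},{"linear": [-121.8,85.6,50],"turn": [0,0,-5.1],"gripper": 1},{"linear": [-121.8,85.6,75],"turn": [0,0,-5.1],"gripper": 1},{"linear": [-121.8,85.6,100],"turn": [0,0,-5.1],"gripper": 1},{"linear": [-121.8,85.6,115],"turn": [0,0,-5.1],"gripper": 1},{"linear": [-121.8,85.6,125.5],"turn": [0,0,-5.1],"gripper": 1},{"linear": [-121.8,85.6,125.5],"turn": [0,0,-5.1],"gripper": 1},{"linear": [-121.8,85.6,125.5],"turn": [0,0,-5.1],"gripper": 1}]'

```text
time: 2.1
tool_pos: [487.7, 106.3, 64.3]
orientation: [-2.149, -2.291, 0.001]
ft_force: [-0.5, 1.0, -0.7]
opening: 1.0
```

```bash
python3 -c "
from h import *
mv([488.3,104.7,64],93.7)
f=bot.grab_frame('scene'); save(f,'s2.png',(180,130,420,310),3)"
```

```text
-> [488.3, 104.7, 64] 93.7 linear [-1.7, 0.5, 0.3] turn [-0.0, 0.0, -0.0] | t 2.10 tcp [487.7 106.3  64.3] F [-0.5  1.  -0.7] open 1.000
```

View pics/s2.png

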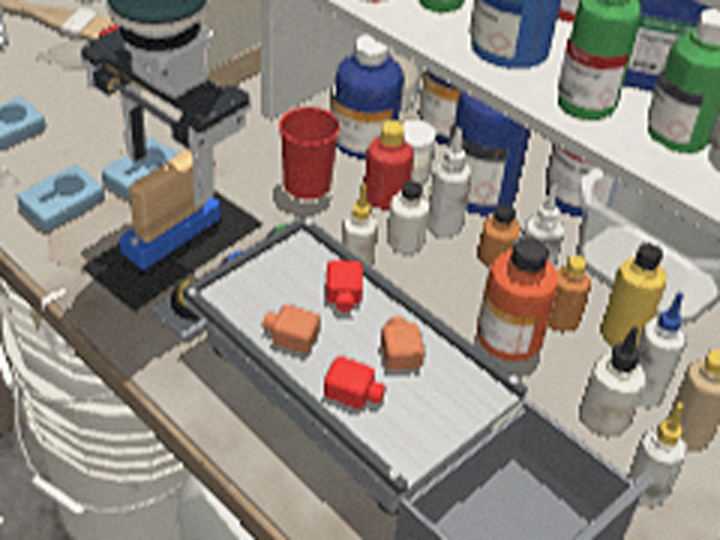

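The fingers straddle the wooden grip (crop ~165,200); the plate and offcuts are unchanged. Closing.

Emit:
drive_tool --commands '[{"linear": [-1.7,0.5,0],"turn": [0,0,0],"gripper": 1},{"linear": [-1.7,0.5,0],"turn": [0,0,0],"gripper": 0},{"linear": [-1.7,0.5,0],"turn": [0,0,0],"gripper": 0},{"linear": [-1.7,0.5,0],"turn": [0,0,0],"gripper": 0},{"linear": [-1.7,0.5,0],"turn": [0,0,0],"gripper": 0},{"linear": [-1.7,0.5,0],"turn": [0,0,0],"gripper": 0},{"linear": [-1.7,0.5,0],"turn": [0,0,0],"gripper": 0},{"linear": [-1.7,0.5,0],"turn": [0,0,0],"gripper": 0},{"linear": [-1.7,0.5,0],"turn": [0,0,0],"gripper": 0},{"linear": [-1.7,0.5,0],"turn": [0,0,0],"gripper": 0},{"linear": [-1.7,0.5,0],"turn": [0,0,0],"gripper": 0},{"linear": [-1.7,0.5,0],"turn": [0,0,0],"gripper": 0}]' --force 50

```text
time: 3.15
tool_pos: [488.3, 104.8, 64.1]
orientation: [2.149, 2.291, -0.0]
ft_force: [-0.0, -0.2, -1.6]
opening: 0.273
```

```bash
python3 -c "
from h import *
mv([489.6,-49,175],88.8)"
```

```text
-> [489.6, -49, 175] 88.8 linear [-153.5, -8.6, -110.9] turn [-0.0, 0.0, 4.9] | t 3.15 tcp [488.3 104.8  64.1] F [-0.  -0.2 -1.6] open 0.273
```

Emit:
drive_tool --commands '[{"linear": [0,0,-8],"turn": [0,0,0],"gripper": 0},{"linear": [0,0,-20],"turn": [0,0,0],"gripper": 0},{"linear": [0,0,-35],"turn": [0,0,0],"gripper": 0},{"linear": [0,0,-52],"turn": [0,0,0],"gripper": 0},{"linear": [0,0,-68],"turn": [0,0,0],"gripper": 0},{"linear": [0,0,-84],"turn": [0,0,0],"gripper": 0},{"linear": [0,0,-97],"turn": [0,0,0],"gripper": 0},{"linear": [0,0,-105],"turn": [0,0,0],"gripper": 0},{"linear": [-8,0,-105],"turn": [0,0,0.5],"gripper": 0},{"linear": [-20,-1,-105],"turn": [0,0,1],"gripper": 0},{"linear": [-35,-2,-105],"turn": [0,0,1.5],"gripper": 0},{"linear": [-50,-3,-105],"turn": [0,0,2],"gripper": 0}]'

```text
time: 4.15
tool_pos: [487.9, 52.5, 168.3]
orientation: [-2.19, -2.252, 0.002]
ft_force: [0.4, -1.0, -1.7]
opening: 0.273
```

```bash
python3 -c "
from h import *
mv([489.6,-49,169],88.8)"
```

```text
-> [489.6, -49, 169] 88.8 linear [-101.5, -1.1, -0.6] turn [-0.1, 0.0, 2.8] | t 4.15 tcp [487.9  52.5 168.3] F [ 0.4 -1.  -1.7] open 0.273
```

Emit:
drive_tool --commands '[{"linear": [-15,0,0],"turn": [0,0,0.5],"gripper": 0},{"linear": [-33,0,0],"turn": [0,0,1],"gripper": 0},{"linear": [-51,0,0],"turn": [0,0,1.5],"gripper": 0},{"linear": [-69,-0.5,0],"turn": [0,0,2],"gripper": 0},{"linear": [-85,-1,0],"turn": [0,0,2.5],"gripper": 0},{"linear": [-96,-1,0],"turn": [0,0,2.8],"gripper": 0},{"linear": [-101.5,-1.1,0],"turn": [0,0,2.8],"gripper": 0},{"linear": [-101.5,-1.1,0],"turn": [0,0,2.8],"gripper": 0},{"linear": [-101.5,-1.1,0],"turn": [0,0,2.8],"gripper": 0}]'

```text
time: 4.9
tool_pos: [490.3, -46.7, 168.9]
orientation: [-2.243, -2.199, 0.0]
ft_force: [-0.0, 0.3, -2.0]
opening: 0.269
```

```bash
python3 -c "
from h import *
mv([489.6,-50.8,138],88.8)
f=bot.grab_frame('scene'); save(f,'s3.png',(180,130,420,310),3)
P=cloud(f);hsv=cv2.cvtColor(f['img'],cv2.COLOR_RGB2HSV)
m=(hsv[...,0]>105)&(hsv[...,0]<125)&(hsv[...,1]>170)&(abs(P[...,1]+50)<45)&(abs(P[...,0]-489)<80)&(P[...,2]>80)
q=P[m]; print(len(q),np.percentile(q,[2,50,98],axis=0).round(1))"
```

```text
-> [489.6, -50.8, 138] 88.8 linear [-4.2, -0.6, 30.9] turn [-0.0, -0.0, 0.1] | t 4.90 tcp [490.3 -46.7 168.9] F [-0.   0.3 -2. ] open 0.269
284 [[430.3 -66.7 118.5]
 [470.4 -63.3 140.2]
 [539.4 -31.5 148.3]]
```

View pics/s3.png

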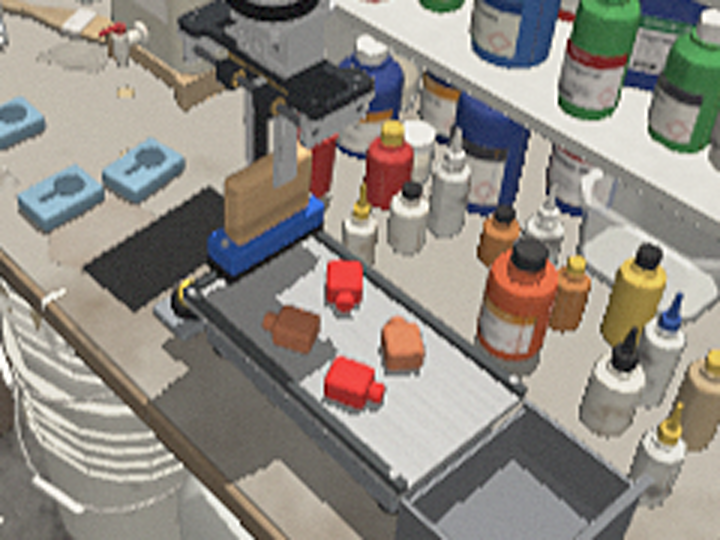

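Scraper is held level and clear above the plate's +y end (crop ~265,210). Lowering just inside the kerb.

Emit:
drive_tool --commands '[{"linear": [-2,-0.5,0],"turn": [0,0,0],"gripper": 0},{"linear": [-4.2,-0.6,5],"turn": [0,0,0],"gripper": 0},{"linear": [-4.2,-0.6,12],"turn": [0,0,0],"gripper": 0},{"linear": [-4.2,-0.6,19],"turn": [0,0,0],"gripper": 0},{"linear": [-4.2,-0.6,25],"turn": [0,0,0],"gripper": 0},{"linear": [-4.2,-0.6,29],"turn": [0,0,0],"gripper": 0},{"linear": [-4.2,-0.6,31],"turn": [0,0,0],"gripper": 0},{"linear": [-4.2,-0.6,31],"turn": [0,0,0],"gripper": 0}]'

```text
time: 5.62
tool_pos: [489.5, -51.0, 137.6]
orientation: [-2.243, -2.199, 0.001]
ft_force: [-0.2, -0.1, -2.7]
opening: 0.272
```

```bash
python3 -c "
from h import *
mv(plate(0,-50)+[137.5],88.8)
mv(plate(0,-160)+[137.5],88.8)"
```

```text
-> [486.3, -210.8, 137.5] 88.8 linear [-159.8, -0.0, 0.1] turn [-0.0, 0.0, 0.1] | t 5.62 tcp [489.5 -51.  137.6] F [-0.2 -0.1 -2.7] open 0.272
-> [483.9, -320.8, 137.5] 88.8 linear [-269.9, -0.3, 0.1] turn [-0.0, 0.0, 0.1] | t 5.62 tcp [489.5 -51.  137.6] F [-0.2 -0.1 -2.7] open 0.272
```

Emit:
drive_tool --commands '[{"linear": [-5,0,0.5],"turn": [0,0,0],"gripper": 0},{"linear": [-13,0,0.5],"turn": [0,0,0],"gripper": 0},{"linear": [-24,0,0.5],"turn": [0,0,0],"gripper": 0},{"linear": [-35,0,0.5],"turn": [0,0,0],"gripper": 0},{"linear": [-46,0,0.5],"turn": [0,0,0],"gripper": 0},{"linear": [-57,0,0.5],"turn": [0,0,0],"gripper": 0},{"linear": [-68,0,0.5],"turn": [0,0,0],"gripper": 0},{"linear": [-79,0,0.5],"turn": [0,0,0],"gripper": 0},{"linear": [-90,0,0.5],"turn": [0,0,0],"gripper": 0},{"linear": [-101,0,0.5],"turn": [0,0,0],"gripper": 0},{"linear": [-112,0,0.5],"turn": [0,0,0],"gripper": 0},{"linear": [-120,0,0.5],"turn": [0,0,0],"gripper": 0}]'

```text
time: 6.62
tool_pos: [487.2, -172.6, 137.9]
orientation: [2.244, 2.198, 0.0]
ft_force: [-0.0, 0.7, -1.9]
opening: 0.27
```

```bash
python3 -c "
from h import *
mv(plate(0,-160)+[137.2],88.8)
f=bot.grab_frame('scene'); save(f,'s4.png',(180,130,420,310),3)"
```

```text
-> [483.9, -320.8, 137.2] 88.8 linear [-148.2, -0.2, 0.7] turn [0.0, 0.0, 0.0] | t 6.62 tcp [ 487.2 -172.6  137.9] F [-0.   0.7 -1.9] open 0.270
```

View pics/s4.png

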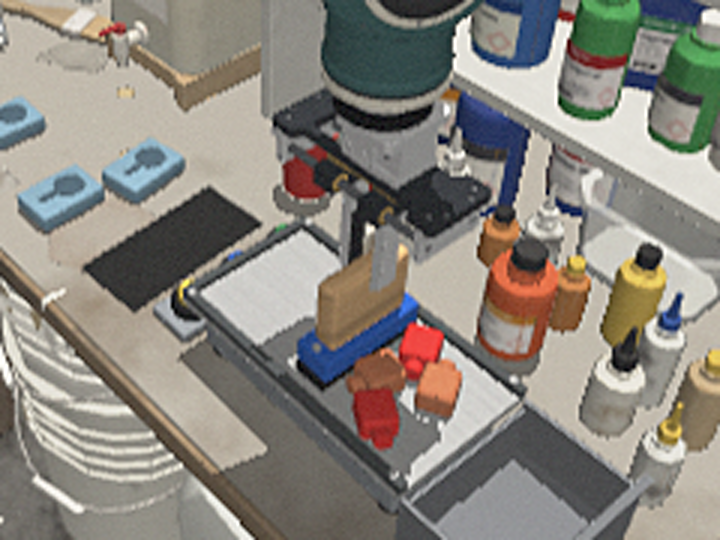

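All four offcuts (crop ~375–440, 345–415) move ahead of the foot; the strip behind is clean. Continue.

Emit:
drive_tool --commands '[{"linear": [-6,0,0.5],"turn": [0,0,0],"gripper": 0},{"linear": [-15,0,0.5],"turn": [0,0,0],"gripper": 0},{"linear": [-25,0,0.5],"turn": [0,0,0],"gripper": 0},{"linear": [-35,0,0.5],"turn": [0,0,0],"gripper": 0},{"linear": [-45,0,0.5],"turn": [0,0,0],"gripper": 0},{"linear": [-55,0,0.5],"turn": [0,0,0],"gripper": 0},{"linear": [-65,0,0.5],"turn": [0,0,0],"gripper": 0},{"linear": [-75,0,0.5],"turn": [0,0,0],"gripper": 0},{"linear": [-85,0,0.5],"turn": [0,0,0],"gripper": 0},{"linear": [-95,0,0.5],"turn": [0,0,0],"gripper": 0},{"linear": [-105,0,0.5],"turn": [0,0,0],"gripper": 0},{"linear": [-113,0,0.5],"turn": [0,0,0],"gripper": 0}]'

```text
time: 7.67
tool_pos: [484.9, -285.4, 137.1]
orientation: [2.244, 2.199, -0.001]
ft_force: [-0.3, 0.7, -1.1]
opening: 0.268
```

Emit:
drive_tool --commands '[{"linear": [-5,0,0],"turn": [0,0,0],"gripper": 0},{"linear": [-12,0,0],"turn": [0,0,0],"gripper": 0},{"linear": [-19,0,0],"turn": [0,0,0],"gripper": 0},{"linear": [-26,0,0],"turn": [0,0,0],"gripper": 0},{"linear": [-32,0,0],"turn": [0,0,0],"gripper": 0},{"linear": [-35,0,0],"turn": [0,0,0],"gripper": 0},{"linear": [-35,0,0],"turn": [0,0,0],"gripper": 0},{"linear": [-35,0,0],"turn": [0,0,0],"gripper": 0},{"linear": [-35,0,0],"turn": [0,0,0],"gripper": 0}]'

```text
time: 8.42
tool_pos: [484.5, -318.6, 137.1]
orientation: [-2.243, -2.2, -0.0]
ft_force: [-0.2, 0.2, -2.9]
opening: 0.27
```

```bash
python3 -c "
from h import *
mv(plate(0,-160)+[137.2],88.8)
f=bot.grab_frame('scene'); save(f,'s5.png',(180,130,420,350),3)"
```

```text
-> [483.9, -320.8, 137.2] 88.8 linear [-2.2, -0.6, -0.1] turn [-0.0, -0.0, 0.1] | t 8.42 tcp [ 484.5 -318.6  137.1] F [-0.2  0.2 -2.9] open 0.270
```

View pics/s5.png

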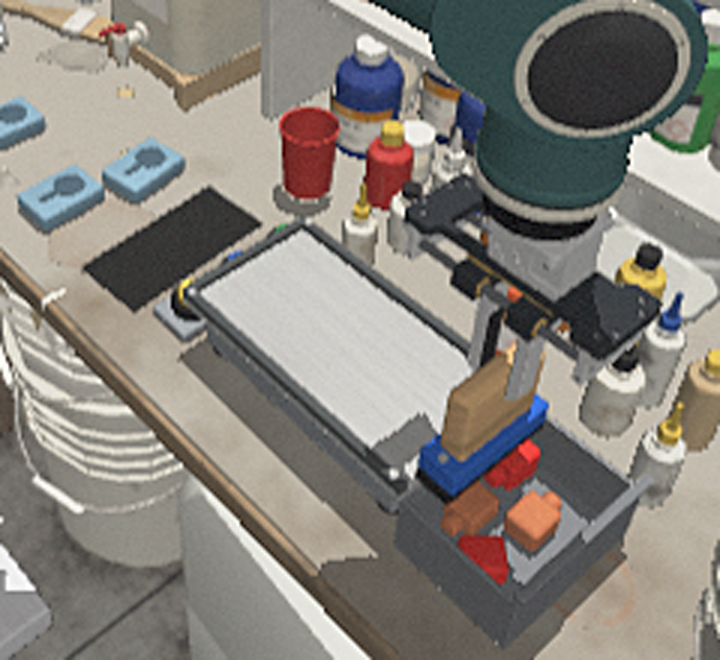

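All four offcuts lie in the tray (crop 470–535, 465–560), the plate is bare. Lift and take the scraper back.

Emit:
drive_tool --commands '[{"linear": [0,0,-6],"turn": [0,0,0],"gripper": 0},{"linear": [0,0,-16],"turn": [0,0,0],"gripper": 0},{"linear": [0,0,-27],"turn": [0,0,0],"gripper": 0},{"linear": [6,0,-35],"turn": [0,0,0],"gripper": 0},{"linear": [18,0,-38],"turn": [0,0,0],"gripper": 0},{"linear": [36,0,-38],"turn": [0,0,0],"gripper": 0},{"linear": [58,0,-38],"turn": [0,0,0],"gripper": 0},{"linear": [80,0,-38],"turn": [0,0,0],"gripper": 0},{"linear": [102,0,-38],"turn": [0,0,0],"gripper": 0},{"linear": [124,0,-38],"turn": [0,0,0],"gripper": 0},{"linear": [146,0,-38],"turn": [0,0,0],"gripper": 0},{"linear": [168,0,-38],"turn": [0,0,0],"gripper": 0}]'

```text
time: 9.47
tool_pos: [487.5, -148.8, 175.4]
orientation: [2.242, 2.2, 0.001]
ft_force: [0.1, 0.4, -1.7]
opening: 0.274
```

Emit:
drive_tool --commands '[{"linear": [22,0,0],"turn": [0,0,0],"gripper": 0},{"linear": [44,0,0],"turn": [0,0,0],"gripper": 0},{"linear": [66,0,0],"turn": [0,0,0],"gripper": 0},{"linear": [88,0,0],"turn": [0,0,0],"gripper": 0},{"linear": [110,0,0],"turn": [0,0,0],"gripper": 0},{"linear": [132,0,0],"turn": [0,0,-0.5],"gripper": 0},{"linear": [154,0,0],"turn": [0,0,-1],"gripper": 0},{"linear": [176,0,0],"turn": [0,0,-1.5],"gripper": 0},{"linear": [198,0,0],"turn": [0,0,-2],"gripper": 0},{"linear": [218,0,0],"turn": [0,0,-2.5],"gripper": 0},{"linear": [232,0,0],"turn": [0,0,-3],"gripper": 0},{"linear": [240,0,0],"turn": [0,0,-3.5],"gripper": 0}]'

```text
time: 10.47
tool_pos: [492.0, 91.3, 175.3]
orientation: [-2.171, -2.27, -0.001]
ft_force: [0.0, -0.6, -2.1]
opening: 0.272
```

```bash
python3 -c "
from h import *
mv([487.9,104.3,64.5],93.3)
f=bot.grab_frame('scene'); P=cloud(f);hsv=cv2.cvtColor(f['img'],cv2.COLOR_RGB2HSV)
p=np.array(bot.observe()['tool_pos'])
m=(hsv[...,0]>105)&(hsv[...,0]<125)&(hsv[...,1]>170)&(abs(P[...,1]-p[1])<45)&(abs(P[...,0]-p[0])<80)&(P[...,2]>80)
q=P[m]; print(len(q),np.percentile(q,[2,50,98],axis=0).round(1), p)"
```

```text
-> [487.9, 104.3, 64.5] 93.3 linear [13.2, -3.5, 110.8] turn [0.0, -0.0, -0.8] | t 10.47 tcp [492.   91.3 175.3] F [ 0.  -0.6 -2.1] open 0.272
240 [[431.8  67.8 125.3]
 [473.9  73.1 144.3]
 [541.1 102.3 153.8]] [492.08911587  91.71402863 175.20667532]
```

Emit:
drive_tool --commands '[{"linear": [6,-2,5],"turn": [0,0,-0.4],"gripper": 0},{"linear": [13.2,-3.5,18],"turn": [0,0,-0.8],"gripper": 0},{"linear": [13.2,-3.5,33],"turn": [0,0,-0.8],"gripper": 0},{"linear": [13.2,-3.5,49],"turn": [0,0,-0.8],"gripper": 0},{"linear": [13.2,-3.5,65],"turn": [0,0,-0.8],"gripper": 0},{"linear": [13.2,-3.5,80],"turn": [0,0,-0.8],"gripper": 0},{"linear": [13.2,-3.5,92],"turn": [0,0,-0.8],"gripper": 0},{"linear": [13.2,-3.5,100],"turn": [0,0,-0.8],"gripper": 0},{"linear": [13.2,-3.5,105],"turn": [0,0,-0.8],"gripper": 0},{"linear": [13.2,-3.5,108],"turn": [0,0,-0.8],"gripper": 0},{"linear": [13.2,-3.5,109.5],"turn": [0,0,-0.8],"gripper": 0},{"linear": [13.2,-3.5,109.5],"turn": [0,0,-0.8],"gripper": 0}]'

```text
time: 11.52
tool_pos: [488.6, 101.9, 65.7]
orientation: [2.159, 2.282, 0.0]
ft_force: [-0.2, -0.5, -2.3]
opening: 0.269
```

```bash
python3 -c "
from h import *
mv([487.9,104.3,64],93.3)"
```

```text
-> [487.9, 104.3, 64] 93.3 linear [2.4, -0.5, 1.7] turn [0.0, 0.0, -0.1] | t 11.52 tcp [488.6 101.9  65.7] F [-0.2 -0.5 -2.3] open 0.269
```

Emit:
drive_tool --commands '[{"linear": [2,-0.5,0],"turn": [0,0,0],"gripper": 0},{"linear": [2,-0.5,0.5],"turn": [0,0,0],"gripper": 0},{"linear": [2,-0.5,1.2],"turn": [0,0,0],"gripper": 0},{"linear": [2,-0.5,1.8],"turn": [0,0,0],"gripper": 0},{"linear": [2,-0.5,1.8],"turn": [0,0,0],"gripper": 0}]'

```text
time: 11.93
tool_pos: [488.0, 104.1, 64.0]
orientation: [2.159, 2.282, 0.001]
ft_force: [-0.6, 1.5, 2.0]
opening: 0.275
```

Emit:
drive_tool --commands '[{"linear": [0,0,0],"turn": [0,0,0],"gripper": 0.4},{"linear": [0,0,0],"turn": [0,0,0],"gripper": 0.7},{"linear": [0,0,0],"turn": [0,0,0],"gripper": 1},{"linear": [0,0,0],"turn": [0,0,0],"gripper": 1},{"linear": [0,0,0],"turn": [0,0,0],"gripper": 1},{"linear": [0,0,0],"turn": [0,0,0],"gripper": 1},{"linear": [0,0,0],"turn": [0,0,0],"gripper": 1},{"linear": [0,0,-10],"turn": [0,0,0],"gripper": 1},{"linear": [0,0,-30],"turn": [0,0,0],"gripper": 1},{"linear": [0,0,-60],"turn": [0,0,0],"gripper": 1},{"linear": [0,0,-95],"turn": [0,0,0],"gripper": 1},{"linear": [0,0,-130],"turn": [0,0,0],"gripper": 1}]'

```text
time: 12.93
tool_pos: [487.3, 103.5, 195.9]
orientation: [2.16, 2.281, -0.001]
ft_force: [0.6, 0.6, 0.6]
opening: 0.999
```

```bash
cat >> h.py <<'E'
def moulds(name="top"):
    f=bot.grab_frame(name); P=cloud(f); hsv=cv2.cvtColor(f["img"],cv2.COLOR_RGB2HSV); H,S=hsv[...,0],hsv[...,1]; z=P[...,2]
    m=(H>90)&(H<115)&(S>60)&(S<170)&(P[...,0]>380)&(P[...,0]<640)&(P[...,1]>-330)&(P[...,1]<520)&(((z>12)&(z<40))|((z>85)&(z<110)))
    n,l,s,c=cv2.connectedComponentsWithStats(m.astype(np.uint8))
    for i in range(1,n):
        if s[i,4]<100: continue
        q=P[l==i]; r=cv2.minAreaRect(q[:,:2].astype(np.float32))
        w=(r[1][0]<r[1][1]); ang=r[2]+(0 if w else 90) # short-axis direction
        print(name,"mould z %.1f"%np.median(q[:,2]),"rect",np.round(r[0],1),np.round(sorted(r[1]),1),"grip yaw %.1f"%(ang%180),"n",s[i,4])
    return f,P
E
python3 -c "
from h import *
f,P=moulds(); save(f,'t6.png',(120,150,420,260),2.5); moulds('scene')
mv([0,0,0],90)"
```

```text
top mould z 22.3 rect [532.2 235.3] [30.4 80.9] grip yaw 89.2 n 188
top mould z 22.4 rect [456.4 400.5] [59.2 81. ] grip yaw 86.0 n 438
top mould z 23.2 rect [416.3 213.9] [56.4 72. ] grip yaw 89.2 n 397
scene mould z 22.0 rect [451.3 397.7] [58. 81.] grip yaw 91.1 n 229
scene mould z 23.1 rect [529.4 221.8] [47.4 82.1] grip yaw 93.7 n 194
scene mould z 22.3 rect [414.1 210.1] [54.4 69. ] grip yaw 91.7 n 253
-> [0, 0, 0] 90 linear [-77.8, -496.7, 195.6] turn [0.4, -0.1, 3.1] | t 13.03 tcp [490.2 104.4 199.5] F [-0.   0.9 -0.3] open 1.000
```

View pics/t6.png

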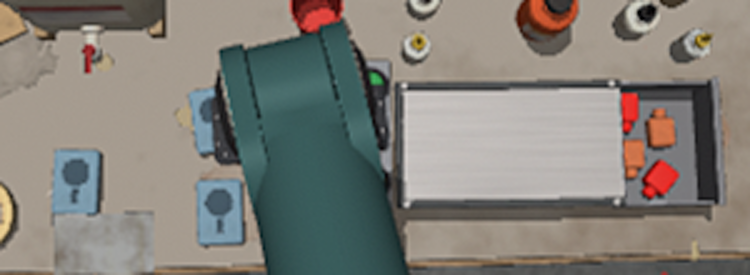

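Top view (crop): plate clear, four offcuts in the tray (625–665, 100–185); one mould (220,212) was knocked ~35 mm. I go first to the far mould and measure the others from there.

```bash
sed -i 's/P\[...,0\]>380/P[...,0]>320/' h.py; python3 -c "
from h import *
mv([457.2,400.3,120],88.8)"
```

```text
-> [457.2, 400.3, 120] 88.8 linear [297.1, -17.3, 80.1] turn [0.4, -0.2, 4.3] | t 13.03 tcp [490.2 104.4 199.5] F [-0.   0.9 -0.3] open 1.000
```

Emit:
drive_tool --commands '[{"linear": [20,-1,0],"turn": [0,0,0.5],"gripper": 1},{"linear": [50,-3,0],"turn": [0,0,1],"gripper": 1},{"linear": [85,-5,0],"turn": [0,0,1.5],"gripper": 1},{"linear": [120,-7,0],"turn": [0,0,2],"gripper": 1},{"linear": [155,-9,0],"turn": [0,0,2.5],"gripper": 1},{"linear": [190,-11,0],"turn": [0,0,3],"gripper": 1},{"linear": [225,-13,10],"turn": [0,0,3.5],"gripper": 1},{"linear": [255,-15,30],"turn": [0,0,4],"gripper": 1},{"linear": [280,-17,50],"turn": [0,0,4.3],"gripper": 1},{"linear": [297.1,-17.3,70],"turn": [0,0,4.3],"gripper": 1},{"linear": [297.1,-17.3,70],"turn": [0,0,4.3],"gripper": 1},{"linear": [297.1,-17.3,70],"turn": [0,0,4.3],"gripper": 1}]'

```text
time: 14.03
tool_pos: [453.4, 399.5, 123.0]
orientation: [2.242, 2.2, -0.004]
ft_force: [0.6, -0.5, 0.6]
opening: 0.999
```

```bash
python3 -c "
from h import *
mv([457.2,400.3,4.5],88.8)
f,P=moulds(); moulds('scene'); moulds('wrist')
I=f['img']; z=P[...,2]; a=(z>90)&(z<120)&(abs(P[...,1]-104)<60)&(abs(P[...,0]-488)<80); q=P[a]; print(len(q),cv2.minAreaRect(q[:,:2].astype(np.float32)),np.median(q[:,2]))
f=bot.grab_frame('wrist'); save(f,'w7.png')"
```

```text
-> [457.2, 400.3, 4.5] 88.8 linear [1.1, 3.9, 118.5] turn [-0.1, 0.1, 0.1] | t 14.03 tcp [453.4 399.5 123. ] F [ 0.6 -0.5  0.6] open 0.999
top mould z 23.0 rect [533.2 218.5] [58. 81.] grip yaw 98.0 n 426
top mould z 22.7 rect [411.7 214.1] [56.5 81.4] grip yaw 89.3 n 443
scene mould z 22.2 rect [452.8 398. ] [54.9 81. ] grip yaw 86.8 n 220
scene mould z 22.5 rect [530.6 220.9] [44.3 85.1] grip yaw 95.2 n 195
scene mould z 22.0 rect [408.1 212.1] [58.6 79.9] grip yaw 91.7 n 310
wrist mould z 23.6 rect [409.1 218.2] [56.1 79.6] grip yaw 90.5 n 1618
wrist mould z 23.3 rect [452.2 406.9] [49.8 78.1] grip yaw 88.6 n 1716
wrist mould z 22.2 rect [472.4 377.1] [ 8.2 37.7] grip yaw 92.5 n 104
wrist mould z 19.2 rect [501.9 231.7] [37.8 72.5] grip yaw 143.0 n 388
wrist mould z 24.0 rect [538.9 211.5] [52.7 59.4] grip yaw 119.8 n 917
236 ((488.1785583496094, 101.77387237548828), (88.86554718017578, 25.55683708190918), 3.297358274459839) 110.38011372872734
```

View pics/w7.png

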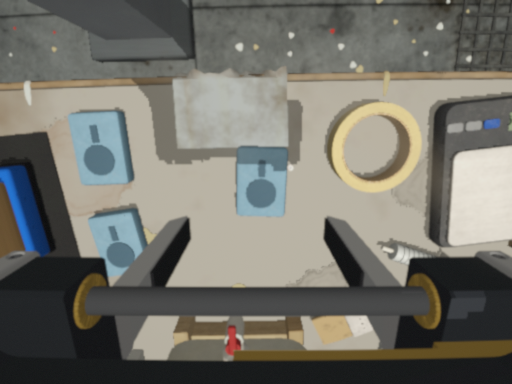

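Wrist view: the near mould (262,180) lies between the finger lines, others at (100,148) and (118,240), scraper at left. Descend and grip lightly.

Emit:
drive_tool --commands '[{"linear": [1,3,20],"turn": [0,0,0],"gripper": 1},{"linear": [1,3,45],"turn": [0,0,0],"gripper": 1},{"linear": [1,3,70],"turn": [0,0,0],"gripper": 1},{"linear": [1,3,90],"turn": [0,0,0],"gripper": 1},{"linear": [1,3,105],"turn": [0,0,0],"gripper": 1},{"linear": [1,3,114],"turn": [0,0,0],"gripper": 1},{"linear": [1,3,118],"turn": [0,0,0],"gripper": 1},{"linear": [1,3,118],"turn": [0,0,0],"gripper": 1}]' --force 8

```text
time: 14.9
tool_pos: [457.4, 400.2, 5.9]
orientation: [2.244, 2.199, -0.0]
ft_force: [0.3, -0.4, 0.7]
opening: 1.002
```

Emit:
drive_tool --commands '[{"linear": [0,0,0],"turn": [0,0,0],"gripper": 0},{"linear": [0,0,0],"turn": [0,0,0],"gripper": 0},{"linear": [0,0,0],"turn": [0,0,0],"gripper": 0},{"linear": [0,0,0],"turn": [0,0,0],"gripper": 0},{"linear": [0,0,0],"turn": [0,0,0],"gripper": 0},{"linear": [0,0,0],"turn": [0,0,0],"gripper": 0},{"linear": [0,0,0],"turn": [0,0,0],"gripper": 0},{"linear": [0,0,0],"turn": [0,0,0],"gripper": 0},{"linear": [0,0,0],"turn": [0,0,0],"gripper": 0}]' --force 8

```text
time: 15.65
tool_pos: [457.0, 400.6, 5.7]
orientation: [2.243, 2.2, -0.0]
ft_force: [-0.1, 0.2, -0.5]
opening: 0.397
```

```bash
python3 -c "
from h import *
mv([450,270,170],88.8); mv(plate(0,-96)+[150],88.8)"
```

```text
-> [450, 270, 170] 88.8 linear [-130.7, -4.5, -164.3] turn [-0.0, 0.0, 0.1] | t 15.65 tcp [457.  400.6   5.7] F [-0.1  0.2 -0.5] open 0.397
-> [485.3, -256.8, 150] 88.8 linear [-656.7, 41.1, -144.2] turn [-0.0, 0.0, 0.1] | t 15.65 tcp [457.  400.6   5.7] F [-0.1  0.2 -0.5] open 0.397
```

```bash
python3 -c "
from h import *
f=bot.grab_frame('scene'); save(f,'s8.png',(120,120,320,270),4); moulds('scene')"
```

```text
scene mould z 21.7 rect [451.9 400.3] [60.6 79.5] grip yaw 87.6 n 176
scene mould z 22.9 rect [530.  223.2] [50.3 82.5] grip yaw 92.9 n 193
scene mould z 22.3 rect [408.3 211.8] [57.2 81. ] grip yaw 90.0 n 309
```

View pics/s8.png

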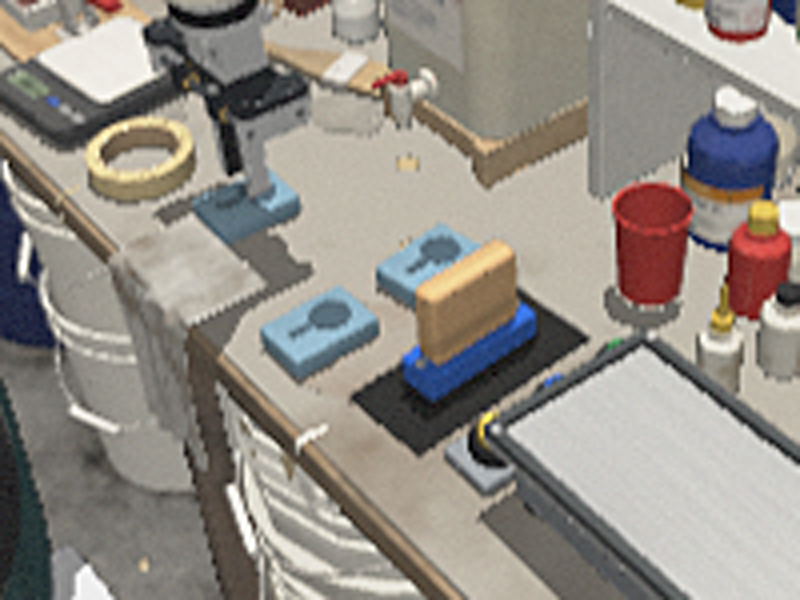

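Emit:
drive_tool --commands '[{"linear": [0,0,0],"turn": [0,0,0],"gripper": 0},{"linear": [0,0,0],"turn": [0,0,0],"gripper": 0}]'

```text
time: 15.92
tool_pos: [457.1, 400.5, 5.7]
orientation: [2.243, 2.199, -0.0]
ft_force: [0.1, -0.3, 0.5]
opening: 0.17
```

```bash
python3 -c "
from h import *
f=bot.grab_frame('wrist'); save(f,'w9.png',(130,100,390,300),3)
mv([457,400,5],88.8)"
```

```text
-> [457, 400, 5] 88.8 linear [-0.6, -0.1, 0.7] turn [-0.0, 0.0, 0.1] | t 15.97 tcp [457.1 400.6   5.7] F [ 0.5 -0.1  1. ] open 0.125
```

View pics/w9.png

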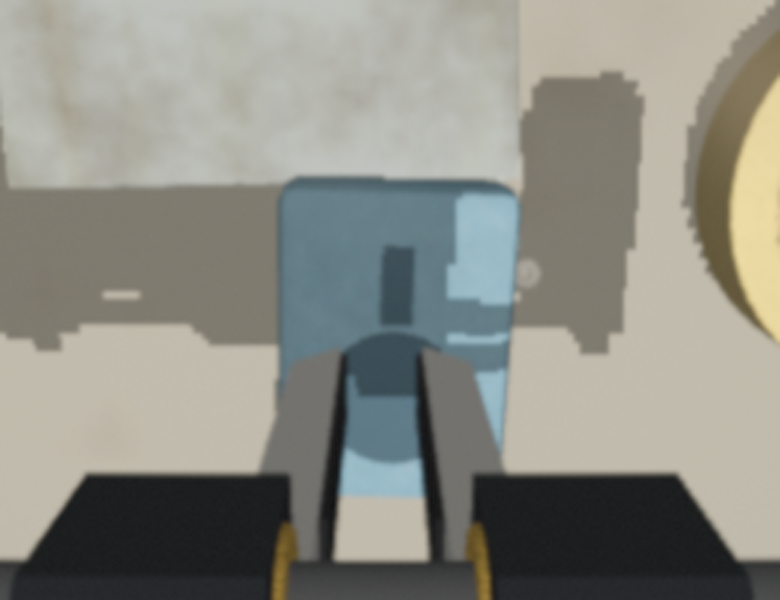

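```bash
python3 -c "
from h import *
f=bot.grab_frame('wrist'); P=cloud(f); print(f['position'],bot.observe()['tool_pos'])
for u,v in [(240,222),(244,219),(247,215),(275,219),(277,225),(282,228),(262,235),(232,232),(235,170),(225,170),(226,200)]: print(u,v,P[v,u].round(1),f['img'][v,u])
f,P=moulds('scene')
for u,v in [(184,166),(185,160),(186,167),(187,170),(190,172)]: print('sc',u,v,P[v,u].round(1),f['img'][v,u])
"
```

```text
[380.93140006 401.33252807 217.62568099] [457.07950698 400.56909231   5.73564033]
240 222 [446.3 389.1  51.8] [115 113 109]
244 219 [446.5 391.5  45.9] [113 112 108]
247 215 [451.4 392.6  24.8] [ 74  93 102]
275 219 [446.9 412.1  46. ] [112 112 108]
277 225 [447.1 412.8  56. ] [115 114 109]
282 228 [447.5 415.6  59.9] [115 114 109]
262 235 [468.1 403.5  24.1] [ 94 123 135]
232 232 [446.6 385.3  66.9] [115 114 109]
235 170 [417.8 384.8  21.7] [102 126 135]
225 170 [417.8 377.4  20.9] [ 99 124 133]
226 200 [440.1 377.2  22.5] [100 123 132]
scene mould z 21.8 rect [452.1 396.4] [53.8 81.4] grip yaw 84.5 n 189
scene mould z 22.6 rect [529.5 221.6] [46.1 81.1] grip yaw 94.8 n 188
scene mould z 22.1 rect [408.6 211.7] [57.4 83.8] grip yaw 87.3 n 307
sc 184 166 [472.6 409.8  21.3] [ 97 114 123]
sc 185 160 [507.8 464.3   1.5] [202 195 178]
sc 186 167 [474.4 398.5  22.1] [ 89 110 125]
sc 187 170 [467.4 380.4  22.2] [139 172 189]
sc 190 172 [474.5 373.3  13.3] [ 90 106 119]
```

```bash
python3 -c "
from h import *
t=np.array(bot.observe()['tool_pos'])
for n in('scene','wrist','top'):
    f=bot.grab_frame(n);P=cloud(f)
    m=(abs(P[...,0]-t[0])<30)&(abs(P[...,1]-t[1])<35)&(P[...,2]>27)&(P[...,2]<120)
    q=P[m]
    if not len(q): print(n,'none');continue
    o=np.argsort(q[:,2])[:12]; print(n,len(q)); print(q[o].round(0).tolist())
    if n=='scene': save(f,'s10.png',(150,120,230,200),8)
"
```

```text
scene 101
[[440.0, 411.0, 28.0], [451.0, 404.0, 40.0], [449.0, 393.0, 43.0], [451.0, 390.0, 43.0], [460.0, 391.0, 43.0], [449.0, 408.0, 43.0], [450.0, 401.0, 47.0], [449.0, 413.0, 50.0], [448.0, 390.0, 50.0], [453.0, 384.0, 50.0], [461.0, 384.0, 51.0], [448.0, 403.0, 51.0]]
wrist 2003
[[449.0, 399.0, 39.0], [447.0, 404.0, 39.0], [447.0, 402.0, 39.0], [448.0, 398.0, 40.0], [447.0, 397.0, 40.0], [447.0, 396.0, 40.0], [447.0, 404.0, 40.0], [448.0, 401.0, 40.0], [448.0, 401.0, 40.0], [446.0, 395.0, 41.0], [447.0, 403.0, 41.0], [446.0, 397.0, 41.0]]
top none
```

View pics/s10.png

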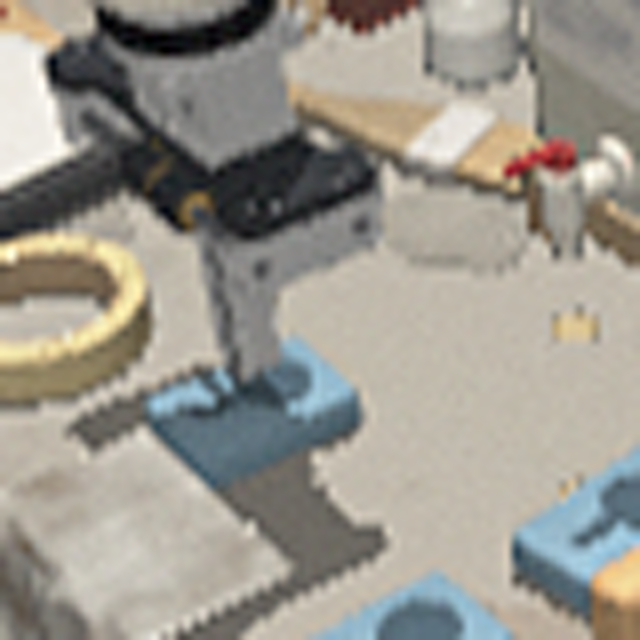

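The fingertips are really at z≈40 (both cameras) though the TCP reads 5.7, so the fingers closed above the mould. I'll raise, open and measure the tip height against the opening.

Emit:
drive_tool --commands '[{"linear": [0,0,-20],"turn": [0,0,0],"gripper": 0},{"linear": [0,0,-50],"turn": [0,0,0],"gripper": 0.6},{"linear": [0,0,-80],"turn": [0,0,0],"gripper": 0.6},{"linear": [0,0,-80],"turn": [0,0,0],"gripper": 0.6},{"linear": [0,0,-80],"turn": [0,0,0],"gripper": 0.6},{"linear": [0,0,-80],"turn": [0,0,0],"gripper": 0.6},{"linear": [0,0,-80],"turn": [0,0,0],"gripper": 0.6},{"linear": [0,0,-80],"turn": [0,0,0],"gripper": 0.6}]'

```text
time: 16.88
tool_pos: [456.7, 400.2, 84.7]
orientation: [2.243, 2.199, -0.003]
ft_force: [0.4, -0.5, -0.2]
opening: 0.468
```

```bash
cat > tip.py <<'E'
from h import *
s=bot.observe(); t=np.array(s['tool_pos']); print(t.round(1),s['opening'])
for n in('scene','wrist'):
    f=bot.grab_frame(n);P=cloud(f)
    m=(abs(P[...,0]-t[0])<16)&(abs(P[...,1]-t[1])<65)&(P[...,2]>28)&(P[...,2]<t[2]+110)
    q=P[m]
    if len(q):
        o=np.argsort(q[:,2])[:10]; print(n,len(q),q[o].round(0).tolist())
E
python3 tip.py
```

```text
[456.7 400.2  84.7] 0.46757943061845303
scene 182 [[452.0, 425.0, 117.0], [463.0, 423.0, 117.0], [448.0, 377.0, 119.0], [454.0, 420.0, 119.0], [448.0, 425.0, 119.0], [458.0, 374.0, 120.0], [449.0, 371.0, 121.0], [461.0, 425.0, 122.0], [464.0, 423.0, 122.0], [452.0, 424.0, 122.0]]
wrist 3985 [[448.0, 374.0, 117.0], [449.0, 425.0, 117.0], [448.0, 425.0, 117.0], [447.0, 374.0, 117.0], [449.0, 423.0, 118.0], [449.0, 424.0, 118.0], [448.0, 375.0, 118.0], [449.0, 423.0, 118.0], [448.0, 376.0, 118.0], [446.0, 373.0, 118.0]]
```

Emit:
drive_tool --commands '[{"linear": [0,0,0],"turn": [0,0,0],"gripper": 1},{"linear": [0,0,0],"turn": [0,0,0],"gripper": 1},{"linear": [0,0,0],"turn": [0,0,0],"gripper": 1},{"linear": [0,0,0],"turn": [0,0,0],"gripper": 1},{"linear": [0,0,0],"turn": [0,0,0],"gripper": 1},{"linear": [0,0,0],"turn": [0,0,0],"gripper": 1}]'

```text
time: 17.48
tool_pos: [457.1, 400.6, 85.8]
orientation: [2.243, 2.2, -0.0]
ft_force: [-0.3, 0.4, 0.8]
opening: 0.973
```

```bash
python3 tip.py
```

```text
[457.1 400.6  85.8] 0.9729957230356137
scene 222 [[455.0, 452.0, 115.0], [465.0, 446.0, 118.0], [450.0, 450.0, 118.0], [461.0, 447.0, 119.0], [448.0, 350.0, 121.0], [455.0, 349.0, 122.0], [466.0, 447.0, 122.0], [463.0, 348.0, 122.0], [468.0, 451.0, 123.0], [453.0, 446.0, 124.0]]
wrist 5144 [[456.0, 447.0, 117.0], [455.0, 353.0, 118.0], [457.0, 446.0, 118.0], [453.0, 353.0, 118.0], [448.0, 448.0, 118.0], [447.0, 351.0, 119.0], [459.0, 353.0, 119.0], [446.0, 352.0, 119.0], [446.0, 349.0, 119.0], [455.0, 353.0, 119.0]]
```

Constant offset: real fingertips sit ≈32 mm above the reported TCP at any opening. I correct for that (reported z = tip − 32).

Emit:
drive_tool --commands '[{"linear": [0,0,20],"turn": [0,0,0],"gripper": 1},{"linear": [0,0,45],"turn": [0,0,0],"gripper": 1},{"linear": [0,0,70],"turn": [0,0,0],"gripper": 1},{"linear": [0,0,88],"turn": [0,0,0],"gripper": 1},{"linear": [0,0,98],"turn": [0,0,0],"gripper": 1},{"linear": [0,0,105],"turn": [0,0,0],"gripper": 1},{"linear": [0,0,108],"turn": [0,0,0],"gripper": 1},{"linear": [0,0,110],"turn": [0,0,0],"gripper": 1},{"linear": [0,0,111],"turn": [0,0,0],"gripper": 1},{"linear": [0,0,111],"turn": [0,0,0],"gripper": 1}]'

```text
time: 18.42
tool_pos: [457.4, 400.9, -24.6]
orientation: [2.243, 2.199, 0.002]
ft_force: [0.4, 0.7, 0.4]
opening: 1.001
```

Emit:
drive_tool --commands '[{"linear": [0,0,0],"turn": [0,0,0],"gripper": 0.5},{"linear": [0,0,0],"turn": [0,0,0],"gripper": 0.5},{"linear": [0,0,0],"turn": [0,0,0],"gripper": 0.5},{"linear": [0,0,0],"turn": [0,0,0],"gripper": 0.5},{"linear": [0,0,0],"turn": [0,0,0],"gripper": 0.5},{"linear": [0,0,0],"turn": [0,0,0],"gripper": 0.5},{"linear": [0,0,0],"turn": [0,0,0],"gripper": 0.5},{"linear": [0,0,0],"turn": [0,0,0],"gripper": 0.5},{"linear": [0,0,0],"turn": [0,0,0],"gripper": 0.5},{"linear": [0,0,0],"turn": [0,0,0],"gripper": 0.5},{"linear": [0,0,0],"turn": [0,0,0],"gripper": 0.5},{"linear": [0,0,0],"turn": [0,0,0],"gripper": 0.5}]' --force 8

```text
time: 19.42
tool_pos: [457.1, 400.8, -25.1]
orientation: [-2.243, -2.2, -0.001]
ft_force: [0.1, 2.0, 5.0]
opening: 0.638
```

```bash
python3 -c "
from h import *
mv([457,400,100],88.8); print(plate(0,-96)); mv(plate(0,-96)+[110],88.8)"
```

```text
-> [457, 400, 100] 88.8 linear [-0.8, -0.1, -125.1] turn [0.0, -0.0, 0.1] | t 19.42 tcp [457.1 400.8 -25.1] F [0.1 2.  5. ] open 0.638
[485.3, -256.8]
-> [485.3, -256.8, 110] 88.8 linear [-656.9, 41.0, -135.3] turn [0.0, -0.0, 0.1] | t 19.42 tcp [457.1 400.8 -25.1] F [0.1 2.  5. ] open 0.638
```

Emit:
drive_tool --commands '[{"linear": [0,0,-4],"turn": [0,0,0],"gripper": 0.5},{"linear": [0,0,-12],"turn": [0,0,0],"gripper": 0.5},{"linear": [0,0,-24],"turn": [0,0,0],"gripper": 0.5},{"linear": [-4,0,-40],"turn": [0,0,0],"gripper": 0.5},{"linear": [-12,1,-58],"turn": [0,0,0],"gripper": 0.5},{"linear": [-24,2,-76],"turn": [0,0,0],"gripper": 0.5},{"linear": [-40,3,-94],"turn": [0,0,0],"gripper": 0.5},{"linear": [-60,4,-110],"turn": [0,0,0],"gripper": 0.5},{"linear": [-82,5,-122],"turn": [0,0,0],"gripper": 0.5},{"linear": [-105,6,-130],"turn": [0,0,0],"gripper": 0.5},{"linear": [-128,8,-136],"turn": [0,0,0],"gripper": 0.5},{"linear": [-150,9,-138],"turn": [0,0,0],"gripper": 0.5}]'

```text
time: 20.42
tool_pos: [463.6, 249.3, 114.8]
orientation: [2.243, 2.199, 0.003]
ft_force: [1.5, -0.5, -1.3]
opening: 0.638
```

Emit:
drive_tool --commands '[{"linear": [-25,2,0],"turn": [0,0,0],"gripper": 0.5},{"linear": [-50,4,0],"turn": [0,0,0],"gripper": 0.5},{"linear": [-75,6,0],"turn": [0,0,0],"gripper": 0.5},{"linear": [-100,8,0],"turn": [0,0,0],"gripper": 0.5},{"linear": [-125,10,0],"turn": [0,0,0],"gripper": 0.5},{"linear": [-150,12,0],"turn": [0,0,0],"gripper": 0.5},{"linear": [-175,14,0],"turn": [0,0,0],"gripper": 0.5},{"linear": [-200,16,0],"turn": [0,0,0],"gripper": 0.5},{"linear": [-225,18,0],"turn": [0,0,0],"gripper": 0.5},{"linear": [-250,20,0],"turn": [0,0,0],"gripper": 0.5},{"linear": [-275,22,0],"turn": [0,0,0],"gripper": 0.5},{"linear": [-300,24,0],"turn": [0,0,0],"gripper": 0.5}]'

```text
time: 21.42
tool_pos: [481.1, -51.3, 113.8]
orientation: [2.243, 2.199, 0.001]
ft_force: [0.9, 0.5, -1.9]
opening: 0.641
```

```bash
python3 -c "
from h import *
mv(plate(0,-96)+[110],88.8); moulds('wrist')"
```

```text
-> [485.3, -256.8, 110] 88.8 linear [-205.4, 8.3, 3.8] turn [0.0, -0.0, 0.1] | t 21.42 tcp [481.1 -51.3 113.8] F [ 0.9  0.5 -1.9] open 0.641
wrist mould z 17.7 rect [410.4 186. ] [ 4.6 80.4] grip yaw 90.8 n 584
wrist mould z 24.1 rect [412.4 211. ] [32.4 57.4] grip yaw 102.7 n 999
wrist mould z 30.8 rect [441.   90.2] [28.1 54.9] grip yaw 52.5 n 377
wrist mould z 24.2 rect [544.  221.9] [34.4 36.9] grip yaw 2.6 n 594
```

Emit:
drive_tool --commands '[{"linear": [-22,1,2],"turn": [0,0,0],"gripper": 0.5},{"linear": [-47,2,4],"turn": [0,0,0],"gripper": 0.5},{"linear": [-72,3,4],"turn": [0,0,0],"gripper": 0.5},{"linear": [-97,4,4],"turn": [0,0,0],"gripper": 0.5},{"linear": [-122,5,4],"turn": [0,0,0],"gripper": 0.5},{"linear": [-147,6,4],"turn": [0,0,0],"gripper": 0.5},{"linear": [-170,7,4],"turn": [0,0,0],"gripper": 0.5},{"linear": [-188,8,4],"turn": [0,0,0],"gripper": 0.5},{"linear": [-200,8,8],"turn": [0,0,0],"gripper": 0.5},{"linear": [-205.4,8.3,16],"turn": [0,0,0],"gripper": 0.5},{"linear": [-205.4,8.3,24],"turn": [0,0,0],"gripper": 0.5},{"linear": [-205.4,8.3,30],"turn": [0,0,0],"gripper": 0.5}]'

```text
time: 22.47
tool_pos: [485.3, -254.6, 82.0]
orientation: [-2.242, -2.199, -0.0]
ft_force: [1.0, 1.2, -1.4]
opening: 0.64
```

```bash
python3 -c "
from h import *
mv(plate(0,-96)+[50.3],88.8)"
```

```text
-> [485.3, -256.8, 50.3] 88.8 linear [-2.2, 0.1, 31.7] turn [-0.0, -0.0, 0.1] | t 22.47 tcp [ 485.3 -254.6   82. ] F [ 1.   1.2 -1.4] open 0.640
```

Emit:
drive_tool --commands '[{"linear": [0,0,5],"turn": [0,0,0],"gripper": 0.5},{"linear": [0,0,12],"turn": [0,0,0],"gripper": 0.5},{"linear": [0,0,19],"turn": [0,0,0],"gripper": 0.5},{"linear": [0,0,24],"turn": [0,0,0],"gripper": 0.5},{"linear": [0,0,28],"turn": [0,0,0],"gripper": 0.5},{"linear": [0,0,29.5],"turn": [0,0,0],"gripper": 0.5},{"linear": [0,0,30],"turn": [0,0,0],"gripper": 0.5},{"linear": [0,0,30],"turn": [0,0,0],"gripper": 0.5}]'

```text
time: 23.13
tool_pos: [485.5, -255.6, 52.8]
orientation: [2.243, 2.199, -0.0]
ft_force: [-1.0, 0.4, -1.4]
opening: 0.638
```

Emit:
drive_tool --commands '[{"linear": [0,0,0.7],"turn": [0,0,0],"gripper": 0.5},{"linear": [0,0,1.4],"turn": [0,0,0],"gripper": 0.5},{"linear": [0,0,2],"turn": [0,0,0],"gripper": 0.5},{"linear": [0,0,2],"turn": [0,0,0],"gripper": 0.5}]'

```text
time: 23.47
tool_pos: [485.5, -255.5, 50.8]
orientation: [2.243, 2.199, 0.0]
ft_force: [-0.4, 1.3, -1.2]
opening: 0.639
```

Emit:
drive_tool --commands '[{"linear": [0,0,0.6],"turn": [0,0,0],"gripper": 0.5},{"linear": [0,0,1],"turn": [0,0,0],"gripper": 0.5},{"linear": [0,0,1],"turn": [0,0,0],"gripper": 0.5}]'

```text
time: 23.72
tool_pos: [485.5, -255.5, 49.9]
orientation: [2.243, 2.199, 0.0]
ft_force: [-0.7, -0.2, -0.7]
opening: 0.641
```

Emit:
drive_tool --commands '[{"linear": [0,0,0],"turn": [0,0,0],"gripper": 0.7},{"linear": [0,0,0],"turn": [0,0,0],"gripper": 0.8},{"linear": [0,0,0],"turn": [0,0,0],"gripper": 0.8},{"linear": [0,0,0],"turn": [0,0,0],"gripper": 0.8},{"linear": [0,0,0],"turn": [0,0,0],"gripper": 0.8},{"linear": [0,0,-5],"turn": [0,0,0],"gripper": 0.8},{"linear": [0,0,-20],"turn": [0,0,0],"gripper": 0.8},{"linear": [0,0,-45],"turn": [0,0,0],"gripper": 1},{"linear": [0,0,-75],"turn": [0,0,0],"gripper": 1},{"linear": [25,5,-80],"turn": [0,0,0],"gripper": 1},{"linear": [60,10,-80],"turn": [0,0,0],"gripper": 1},{"linear": [98,15,-80],"turn": [0,0,0],"gripper": 1}]'

```text
time: 24.72
tool_pos: [502.7, -157.8, 130.9]
orientation: [2.245, 2.195, 0.001]
ft_force: [1.4, 0.5, -0.0]
opening: 1.001
```

```bash
python3 -c "
from h import *
moulds('top');moulds('scene')
mv([411.7,214.1,110],89.3)"
```

```text
top mould z 22.9 rect [533.2 218.6] [58.4 80.9] grip yaw 97.6 n 428
top mould z 22.4 rect [411.5 214. ] [56.5 81. ] grip yaw 89.4 n 440
scene mould z 22.9 rect [530.5 221.2] [46.3 82.6] grip yaw 96.7 n 188
scene mould z 22.0 rect [409.4 212.1] [58.1 82.6] grip yaw 91.4 n 305
scene mould z 95.4 rect [ 481.3 -258.1] [58.9 85.2] grip yaw 87.5 n 582
-> [411.7, 214.1, 110] 89.3 linear [364.8, -96.7, 20.8] turn [0.0, -0.1, -0.0] | t 24.82 tcp [ 503.7 -152.   130.1] F [ 0.3 -0.7 -0.7] open 1.000
```

Emit:
drive_tool --commands '[{"linear": [20,-5,0],"turn": [0,0,0],"gripper": 1},{"linear": [52,-14,0],"turn": [0,0,0],"gripper": 1},{"linear": [88,-23,0],"turn": [0,0,0],"gripper": 1},{"linear": [124,-33,0],"turn": [0,0,0],"gripper": 1},{"linear": [160,-42,0],"turn": [0,0,0],"gripper": 1},{"linear": [196,-52,0],"turn": [0,0,0],"gripper": 1},{"linear": [232,-61,0],"turn": [0,0,0],"gripper": 1},{"linear": [268,-71,0],"turn": [0,0,0],"gripper": 1},{"linear": [304,-80,0],"turn": [0,0,0],"gripper": 1},{"linear": [334,-88,0],"turn": [0,0,0],"gripper": 1},{"linear": [356,-94,0],"turn": [0,0,0],"gripper": 1},{"linear": [364.8,-96.7,10],"turn": [0,0,0],"gripper": 1}]'

```text
time: 25.82
tool_pos: [412.9, 212.2, 121.1]
orientation: [2.239, 2.203, 0.005]
ft_force: [0.2, 0.2, -0.4]
opening: 1.001
```

```bash
python3 -c "
from h import *
moulds('scene')
mv([411.7,214.1,-25],89.3)"
```

```text
scene mould z 22.7 rect [529.9 221.2] [45.5 82.6] grip yaw 95.8 n 190
scene mould z 22.3 rect [407.9 211.4] [56.1 80.8] grip yaw 88.2 n 298
scene mould z 95.7 rect [ 482.3 -258.6] [58.7 84.6] grip yaw 87.2 n 653
-> [411.7, 214.1, -25] 89.3 linear [2.6, -0.0, 143.4] turn [-0.0, -0.0, -0.2] | t 25.87 tcp [411.7 211.5 118.4] F [-1.8  1.3 -2.7] open 1.001
```

Emit:
drive_tool --commands '[{"linear": [2,0,20],"turn": [0,0,0],"gripper": 1},{"linear": [2,0,45],"turn": [0,0,0],"gripper": 1},{"linear": [2,0,70],"turn": [0,0,0],"gripper": 1},{"linear": [2,0,95],"turn": [0,0,0],"gripper": 1},{"linear": [2,0,115],"turn": [0,0,0],"gripper": 1},{"linear": [2,0,128],"turn": [0,0,0],"gripper": 1},{"linear": [2,0,136],"turn": [0,0,0],"gripper": 1},{"linear": [2,0,140],"turn": [0,0,0],"gripper": 1},{"linear": [2,0,142],"turn": [0,0,0],"gripper": 1},{"linear": [2,0,142],"turn": [0,0,0],"gripper": 1}]'

```text
time: 26.7
tool_pos: [413.3, 210.4, -22.0]
orientation: [2.244, 2.199, 0.0]
ft_force: [-1.2, -0.2, -0.5]
opening: 0.998
```

Emit:
drive_tool --commands '[{"linear": [0,0,0],"turn": [0,0,0],"gripper": 0.5},{"linear": [0,0,0],"turn": [0,0,0],"gripper": 0.5},{"linear": [0,0,0],"turn": [0,0,0],"gripper": 0.5},{"linear": [0,0,0],"turn": [0,0,0],"gripper": 0.5},{"linear": [0,0,0],"turn": [0,0,0],"gripper": 0.5},{"linear": [0,0,0],"turn": [0,0,0],"gripper": 0.5},{"linear": [0,0,0],"turn": [0,0,0],"gripper": 0.5},{"linear": [0,0,0],"turn": [0,0,0],"gripper": 0.5},{"linear": [0,0,0],"turn": [0,0,0],"gripper": 0.5},{"linear": [0,0,0],"turn": [0,0,0],"gripper": 0.5},{"linear": [0,0,0],"turn": [0,0,0],"gripper": 0.5},{"linear": [0,0,0],"turn": [0,0,0],"gripper": 0.5}]' --force 8

```text
time: 27.7
tool_pos: [413.1, 211.0, -22.0]
orientation: [2.243, 2.2, 0.001]
ft_force: [-0.8, 0.4, 5.5]
opening: 0.636
```

```bash
python3 -c "
from h import *
mv(plate(0,-8)+[110],88.8)"
```

```text
-> [487.1, -168.8, 110] 88.8 linear [-378.3, 81.4, -132.1] turn [0.0, -0.0, 0.1] | t 27.70 tcp [413.1 211.  -22. ] F [-0.8  0.4  5.5] open 0.636
```

Emit:
drive_tool --commands '[{"linear": [0,0,-4],"turn": [0,0,0],"gripper": 0.5},{"linear": [0,0,-12],"turn": [0,0,0],"gripper": 0.5},{"linear": [0,0,-24],"turn": [0,0,0],"gripper": 0.5},{"linear": [0,0,-40],"turn": [0,0,0],"gripper": 0.5},{"linear": [0,0,-58],"turn": [0,0,0],"gripper": 0.5},{"linear": [0,0,-76],"turn": [0,0,0],"gripper": 0.5},{"linear": [0,0,-94],"turn": [0,0,0],"gripper": 0.5},{"linear": [0,0,-110],"turn": [0,0,0],"gripper": 0.5},{"linear": [-4,1,-122],"turn": [0,0,0],"gripper": 0.5},{"linear": [-12,3,-130],"turn": [0,0,0],"gripper": 0.5},{"linear": [-24,6,-135],"turn": [0,0,0],"gripper": 0.5},{"linear": [-40,10,-137],"turn": [0,0,0],"gripper": 0.5}]'

```text
time: 28.7
tool_pos: [422.3, 169.9, 115.4]
orientation: [2.242, 2.2, 0.001]
ft_force: [-0.3, -0.3, -1.1]
opening: 0.635
```

Emit:
drive_tool --commands '[{"linear": [-22,5,0],"turn": [0,0,0],"gripper": 0.5},{"linear": [-46,10,0],"turn": [0,0,0],"gripper": 0.5},{"linear": [-72,16,0],"turn": [0,0,0],"gripper": 0.5},{"linear": [-98,22,0],"turn": [0,0,0],"gripper": 0.5},{"linear": [-124,28,0],"turn": [0,0,0],"gripper": 0.5},{"linear": [-150,34,0],"turn": [0,0,0],"gripper": 0.5},{"linear": [-176,40,0],"turn": [0,0,0],"gripper": 0.5},{"linear": [-202,46,0],"turn": [0,0,0],"gripper": 0.5},{"linear": [-228,52,0],"turn": [0,0,0],"gripper": 0.5},{"linear": [-254,58,0],"turn": [0,0,0],"gripper": 0.5},{"linear": [-280,64,0],"turn": [0,0,0],"gripper": 0.5},{"linear": [-300,68,0],"turn": [0,0,0],"gripper": 0.5}]'

```text
time: 29.7
tool_pos: [483.5, -133.9, 114.6]
orientation: [-2.245, -2.197, 0.002]
ft_force: [0.2, 0.0, -1.3]
opening: 0.637
```

```bash
python3 -c "
from h import *
mv(plate(0,-8)+[53],88.8)"
```

```text
-> [487.1, -168.8, 53] 88.8 linear [-34.8, 4.4, 61.6] turn [-0.0, 0.0, -0.0] | t 29.70 tcp [ 483.5 -133.9  114.6] F [ 0.2  0.  -1.3] open 0.637
```

Emit:
drive_tool --commands '[{"linear": [-12,1.5,3],"turn": [0,0,0],"gripper": 0.5},{"linear": [-22,3,8],"turn": [0,0,0],"gripper": 0.5},{"linear": [-30,4,15],"turn": [0,0,0],"gripper": 0.5},{"linear": [-34,4.4,24],"turn": [0,0,0],"gripper": 0.5},{"linear": [-34,4.4,33],"turn": [0,0,0],"gripper": 0.5},{"linear": [-34,4.4,41],"turn": [0,0,0],"gripper": 0.5},{"linear": [-34,4.4,48],"turn": [0,0,0],"gripper": 0.5},{"linear": [-34,4.4,53],"turn": [0,0,0],"gripper": 0.5},{"linear": [-34,4.4,57],"turn": [0,0,0],"gripper": 0.5},{"linear": [-34,4.4,59],"turn": [0,0,0],"gripper": 0.5},{"linear": [-34,4.4,60],"turn": [0,0,0],"gripper": 0.5},{"linear": [-34,4.4,60],"turn": [0,0,0],"gripper": 0.5}]'

```text
time: 30.7
tool_pos: [488.1, -164.7, 54.8]
orientation: [2.243, 2.2, 0.0]
ft_force: [-0.8, -0.2, -0.9]
opening: 0.638
```

```bash
python3 -c "
from h import *
mv(plate(0,-8)+[53],88.8)"
```

```text
-> [487.1, -168.8, 53] 88.8 linear [-4.2, -0.9, 1.8] turn [0.0, 0.0, 0.1] | t 30.70 tcp [ 488.1 -164.7   54.8] F [-0.8 -0.2 -0.9] open 0.638
```

Emit:
drive_tool --commands '[{"linear": [-2,0,0],"turn": [0,0,0],"gripper": 0.5},{"linear": [-3.5,0,0.6],"turn": [0,0,0],"gripper": 0.5},{"linear": [-3.5,0,1.2],"turn": [0,0,0],"gripper": 0.5},{"linear": [-3.5,0,1.8],"turn": [0,0,0],"gripper": 0.5},{"linear": [-3.5,0,2.2],"turn": [0,0,0],"gripper": 0.5},{"linear": [-3.5,0,2.2],"turn": [0,0,0],"gripper": 0.5}]'

```text
time: 31.2
tool_pos: [488.1, -168.4, 52.9]
orientation: [2.243, 2.199, 0.0]
ft_force: [-1.9, -0.5, 4.6]
opening: 0.639
```

Contact felt. Release and withdraw.

Emit:
drive_tool --commands '[{"linear": [0,0,0],"turn": [0,0,0],"gripper": 0.7},{"linear": [0,0,0],"turn": [0,0,0],"gripper": 0.78},{"linear": [0,0,0],"turn": [0,0,0],"gripper": 0.78},{"linear": [0,0,0],"turn": [0,0,0],"gripper": 0.78},{"linear": [0,0,0],"turn": [0,0,0],"gripper": 0.78},{"linear": [0,0,-5],"turn": [0,0,0],"gripper": 0.78},{"linear": [0,0,-20],"turn": [0,0,0],"gripper": 0.78},{"linear": [0,0,-45],"turn": [0,0,0],"gripper": 1},{"linear": [0,0,-75],"turn": [0,0,0],"gripper": 1},{"linear": [25,0,-82],"turn": [0,0,0],"gripper": 1},{"linear": [60,0,-84],"turn": [0,0,0],"gripper": 1},{"linear": [98,0,-84],"turn": [0,0,0],"gripper": 1}]'

```text
time: 32.2
tool_pos: [490.2, -70.1, 138.0]
orientation: [2.245, 2.195, 0.002]
ft_force: [0.6, -0.4, -0.7]
opening: 1.003
```

```bash
python3 -c "
from h import *
moulds('top');moulds('scene')
mv([533.2,218.6,125],98)"
```

```text
top mould z 22.3 rect [533.5 218.6] [58.2 81.7] grip yaw 97.8 n 427
top mould z 97.8 rect [ 484.1 -255.6] [57.6 79.5] grip yaw 88.3 n 464
scene mould z 22.8 rect [531.1 222. ] [47.7 82.9] grip yaw 95.0 n 190
scene mould z 96.1 rect [ 484.1 -171.7] [57.6 86.5] grip yaw 90.1 n 516
scene mould z 95.4 rect [ 481.8 -258.3] [58.8 83.4] grip yaw 87.7 n 641
-> [533.2, 218.6, 125] 98 linear [283.9, 39.3, 12.5] turn [0.0, -0.1, -8.8] | t 32.30 tcp [490.2 -64.8 137.1] F [-0.1 -0.3  0.6] open 1.002
```

Emit:
drive_tool --commands '[{"linear": [20,3,0],"turn": [0,0,-1],"gripper": 1},{"linear": [50,7,0],"turn": [0,0,-2],"gripper": 1},{"linear": [85,12,0],"turn": [0,0,-3],"gripper": 1},{"linear": [120,17,0],"turn": [0,0,-4],"gripper": 1},{"linear": [155,22,0],"turn": [0,0,-5],"gripper": 1},{"linear": [190,27,0],"turn": [0,0,-6],"gripper": 1},{"linear": [225,31,0],"turn": [0,0,-7],"gripper": 1},{"linear": [255,35,0],"turn": [0,0,-8],"gripper": 1},{"linear": [275,38,0],"turn": [0,0,-8.8],"gripper": 1},{"linear": [285,39.3,5],"turn": [0,0,-8.8],"gripper": 1},{"linear": [285,39.3,10],"turn": [0,0,-8.8],"gripper": 1},{"linear": [285,39.3,10],"turn": [0,0,-8.8],"gripper": 1}]'

```text
time: 33.3
tool_pos: [534.3, 212.2, 125.2]
orientation: [-2.069, -2.364, 0.003]
ft_force: [0.4, -0.5, -0.6]
opening: 1.003
```

```bash
python3 -c "
from h import *
moulds('scene')
mv([533.2,220.5,-22],98)"
```

```text
scene mould z 22.7 rect [529.2 221.6] [43.9 80.9] grip yaw 94.2 n 177
scene mould z 96.2 rect [ 482.7 -172.1] [57.3 85.3] grip yaw 87.9 n 555
scene mould z 95.6 rect [ 481.9 -258.3] [59.  85.1] grip yaw 86.5 n 650
-> [533.2, 220.5, -22] 98 linear [9.1, 0.0, 147.8] turn [-0.1, 0.1, -0.5] | t 33.35 tcp [534.5 211.7 125.8] F [-0.7 -0.2 -0.8] open 1.001
```

Emit:
drive_tool --commands '[{"linear": [5,0,5],"turn": [0,0,-0.5],"gripper": 1},{"linear": [8.5,0,20],"turn": [0,0,-0.5],"gripper": 1},{"linear": [8.5,0,30],"turn": [0,0,-0.5],"gripper": 1},{"linear": [8.5,0,40],"turn": [0,0,-0.5],"gripper": 1},{"linear": [8.5,0,40],"turn": [0,0,-0.5],"gripper": 1}]'

```text
time: 33.77
tool_pos: [532.7, 221.2, 84.6]
orientation: [-2.058, -2.373, 0.004]
ft_force: [0.5, 0.9, 0.3]
opening: 0.999
```

```bash
python3 -c "
from h import *
mv([533.2,220.5,-22],98)"
```

```text
-> [533.2, 220.5, -22] 98 linear [-0.6, 0.7, 106.6] turn [-0.1, 0.1, 0.1] | t 33.77 tcp [532.7 221.2  84.6] F [0.5 0.9 0.3] open 0.999
```

Emit:
drive_tool --commands '[{"linear": [0,0,20],"turn": [0,0,0],"gripper": 1},{"linear": [0,0,45],"turn": [0,0,0],"gripper": 1},{"linear": [0,0,70],"turn": [0,0,0],"gripper": 1},{"linear": [0,0,88],"turn": [0,0,0],"gripper": 1},{"linear": [0,0,98],"turn": [0,0,0],"gripper": 1},{"linear": [0,0,103],"turn": [0,0,0],"gripper": 1},{"linear": [0,0,106],"turn": [0,0,0],"gripper": 1},{"linear": [0,0,107],"turn": [0,0,0],"gripper": 1},{"linear": [0,0,107],"turn": [0,0,0],"gripper": 1}]'

```text
time: 34.52
tool_pos: [534.1, 222.5, -19.7]
orientation: [2.057, 2.374, 0.001]
ft_force: [-0.1, -0.7, 0.8]
opening: 1.002
```

Emit:
drive_tool --commands '[{"linear": [0,0,0],"turn": [0,0,0],"gripper": 0.5},{"linear": [0,0,0],"turn": [0,0,0],"gripper": 0.5},{"linear": [0,0,0],"turn": [0,0,0],"gripper": 0.5},{"linear": [0,0,0],"turn": [0,0,0],"gripper": 0.5},{"linear": [0,0,0],"turn": [0,0,0],"gripper": 0.5},{"linear": [0,0,0],"turn": [0,0,0],"gripper": 0.5},{"linear": [0,0,0],"turn": [0,0,0],"gripper": 0.5},{"linear": [0,0,0],"turn": [0,0,0],"gripper": 0.5},{"linear": [0,0,0],"turn": [0,0,0],"gripper": 0.5},{"linear": [0,0,0],"turn": [0,0,0],"gripper": 0.5},{"linear": [0,0,0],"turn": [0,0,0],"gripper": 0.5},{"linear": [0,0,0],"turn": [0,0,0],"gripper": 0.5}]' --force 8

```text
time: 35.52
tool_pos: [533.7, 222.3, -20.3]
orientation: [2.057, 2.374, 0.0]
ft_force: [-0.4, -1.3, 6.1]
opening: 0.638
```

```bash
python3 -c "
from h import *
mv(plate(0,79)+[115],88.8)"
```

```text
-> [489.0, -81.8, 115] 88.8 linear [-294.7, -87.4, -135.3] turn [0.0, 0.0, 9.4] | t 35.52 tcp [533.7 222.3 -20.3] F [-0.4 -1.3  6.1] open 0.638
```

Emit:
drive_tool --commands '[{"linear": [0,0,-4],"turn": [0,0,0],"gripper": 0.5},{"linear": [0,0,-12],"turn": [0,0,0],"gripper": 0.5},{"linear": [0,0,-24],"turn": [0,0,0],"gripper": 0.5},{"linear": [0,0,-40],"turn": [0,0,0],"gripper": 0.5},{"linear": [0,0,-58],"turn": [0,0,0],"gripper": 0.5},{"linear": [0,0,-76],"turn": [0,0,0],"gripper": 0.5},{"linear": [0,0,-94],"turn": [0,0,0],"gripper": 0.5},{"linear": [0,0,-110],"turn": [0,0,0],"gripper": 0.5},{"linear": [-4,-1,-122],"turn": [0,0,0.5],"gripper": 0.5},{"linear": [-12,-3,-130],"turn": [0,0,1],"gripper": 0.5},{"linear": [-24,-7,-135],"turn": [0,0,1.5],"gripper": 0.5},{"linear": [-40,-12,-137],"turn": [0,0,2],"gripper": 0.5}]'

```text
time: 36.52
tool_pos: [527.2, 180.1, 117.1]
orientation: [2.099, 2.337, 0.001]
ft_force: [1.3, 0.0, -1.1]
opening: 0.639
```

```bash
python3 -c "
from h import *
mv(plate(0,79)+[115],88.8)"
```

```text
-> [489.0, -81.8, 115] 88.8 linear [-256.3, -66.0, 2.0] turn [0.0, -0.0, 7.4] | t 36.52 tcp [527.2 180.1 117.1] F [ 1.3  0.  -1.1] open 0.639
```

Emit:
drive_tool --commands '[{"linear": [-22,-6,0],"turn": [0,0,1],"gripper": 0.5},{"linear": [-46,-12,0],"turn": [0,0,2],"gripper": 0.5},{"linear": [-72,-19,0],"turn": [0,0,3],"gripper": 0.5},{"linear": [-98,-25,0],"turn": [0,0,4],"gripper": 0.5},{"linear": [-124,-32,0],"turn": [0,0,5],"gripper": 0.5},{"linear": [-150,-39,0],"turn": [0,0,6],"gripper": 0.5},{"linear": [-176,-45,0],"turn": [0,0,7],"gripper": 0.5},{"linear": [-202,-52,0],"turn": [0,0,7.4],"gripper": 0.5},{"linear": [-226,-58,0],"turn": [0,0,7.4],"gripper": 0.5},{"linear": [-243,-63,0],"turn": [0,0,7.4],"gripper": 0.5},{"linear": [-252,-65,0],"turn": [0,0,7.4],"gripper": 0.5},{"linear": [-256,-66,0],"turn": [0,0,7.4],"gripper": 0.5}]'

```text
time: 37.52
tool_pos: [488.2, -82.6, 116.2]
orientation: [-2.248, -2.194, 0.001]
ft_force: [-0.0, 0.3, -1.4]
opening: 0.639
```

```bash
python3 -c "
from h import *
mv(plate(0,79)+[55.5],88.8)"
```

```text
-> [489.0, -81.8, 55.5] 88.8 linear [0.9, 0.9, 60.7] turn [-0.0, 0.0, -0.2] | t 37.52 tcp [488.2 -82.6 116.2] F [-0.   0.3 -1.4] open 0.639
```

Emit:
drive_tool --commands '[{"linear": [0.5,0.5,6],"turn": [0,0,0],"gripper": 0.5},{"linear": [0.5,0.5,14],"turn": [0,0,0],"gripper": 0.5},{"linear": [0.5,0.5,23],"turn": [0,0,0],"gripper": 0.5},{"linear": [0.5,0.5,32],"turn": [0,0,0],"gripper": 0.5},{"linear": [0.5,0.5,40],"turn": [0,0,0],"gripper": 0.5},{"linear": [0.5,0.5,47],"turn": [0,0,0],"gripper": 0.5},{"linear": [0.5,0.5,53],"turn": [0,0,0],"gripper": 0.5},{"linear": [0.5,0.5,57],"turn": [0,0,0],"gripper": 0.5},{"linear": [0.5,0.5,59],"turn": [0,0,0],"gripper": 0.5},{"linear": [0.5,0.5,60],"turn": [0,0,0],"gripper": 0.5},{"linear": [0.5,0.5,60],"turn": [0,0,0],"gripper": 0.5}]'

```text
time: 38.43
tool_pos: [489.9, -80.1, 56.6]
orientation: [2.245, 2.197, 0.0]
ft_force: [0.2, 0.0, -1.6]
opening: 0.64
```

```bash
python3 -c "
from h import *
mv(plate(0,79)+[54.7],88.8)"
```

```text
-> [489.0, -81.8, 54.7] 88.8 linear [-1.7, -0.9, 1.9] turn [0.0, 0.0, -0.0] | t 38.43 tcp [489.9 -80.1  56.6] F [ 0.2  0.  -1.6] open 0.640
```

Emit:
drive_tool --commands '[{"linear": [-1,0,0.6],"turn": [0,0,0],"gripper": 0.5},{"linear": [-1.5,0,1.2],"turn": [0,0,0],"gripper": 0.5},{"linear": [-1.5,0,1.7],"turn": [0,0,0],"gripper": 0.5},{"linear": [-1.5,0,2.1],"turn": [0,0,0],"gripper": 0.5},{"linear": [-1.5,0,2.1],"turn": [0,0,0],"gripper": 0.5}]'

```text
time: 38.85
tool_pos: [489.9, -81.6, 54.7]
orientation: [2.245, 2.197, 0.0]
ft_force: [-0.3, -0.5, 1.1]
opening: 0.638
```

Emit:
drive_tool --commands '[{"linear": [0,0,0],"turn": [0,0,0],"gripper": 0.7},{"linear": [0,0,0],"turn": [0,0,0],"gripper": 0.77},{"linear": [0,0,0],"turn": [0,0,0],"gripper": 0.77},{"linear": [0,0,0],"turn": [0,0,0],"gripper": 0.77},{"linear": [0,0,0],"turn": [0,0,0],"gripper": 0.77},{"linear": [0,0,-5],"turn": [0,0,0],"gripper": 0.77},{"linear": [0,0,-20],"turn": [0,0,0],"gripper": 0.77},{"linear": [0,0,-45],"turn": [0,0,0],"gripper": 0.77},{"linear": [0,0,-75],"turn": [0,0,0],"gripper": 0.5},{"linear": [30,-5,-78],"turn": [0,0,0],"gripper": 0},{"linear": [65,-22,-78],"turn": [0,0,0],"gripper": 0},{"linear": [95,-40,-78],"turn": [0,0,0],"gripper": 0}]'

```text
time: 39.85
tool_pos: [451.8, 15.6, 133.3]
orientation: [2.245, 2.196, 0.002]
ft_force: [0.2, 1.0, 0.6]
opening: 0.526
```

```bash
python3 -c "
from h import *
moulds('top');f,P=moulds('scene');save(f,'s12.png',(180,130,420,330),3)
mv([444.7,13.6,40],88.8)"
```

```text
top mould z 97.8 rect [ 486.4 -168.4] [58.1 79.4] grip yaw 88.6 n 474
top mould z 97.7 rect [ 484.2 -255.2] [57.2 79.5] grip yaw 88.5 n 474
scene mould z 97.2 rect [486.4 -84.2] [58.2 81.7] grip yaw 88.9 n 470
scene mould z 96.1 rect [ 482.7 -172.2] [58.2 83.6] grip yaw 88.7 n 558
scene mould z 95.5 rect [ 482.5 -258.1] [58.7 84.8] grip yaw 87.4 n 648
-> [444.7, 13.6, 40] 88.8 linear [-5.0, -5.1, 92.9] turn [-0.0, -0.1, 0.3] | t 39.95 tcp [450.   18.4 132.9] F [ 1.  -0.1 -0.6] open 0.435
```

View pics/s12.png

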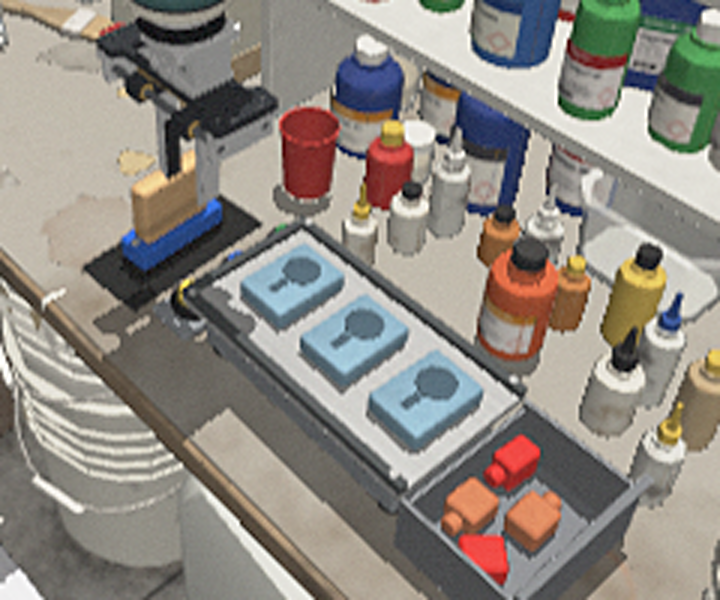

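Scene view: three moulds flat, recess up, side by side on the plate (crop 290,280; 355,340; 425,395), scraper upright on its mat, four offcuts in the tray. Now the keys; I turn the gripper 90° so its body stays clear of the scraper.

Emit:
drive_tool --commands '[{"linear": [0,0,-10],"turn": [0,0,7],"gripper": 0},{"linear": [-2,-2,-10],"turn": [0,0,14],"gripper": 0},{"linear": [-4,-4,-10],"turn": [0,0,21],"gripper": 0},{"linear": [-5,-5,-10],"turn": [0,0,28],"gripper": 0},{"linear": [-5,-5,-10],"turn": [0,0,35],"gripper": 0},{"linear": [-5,-5,-10],"turn": [0,0,42],"gripper": 0},{"linear": [-5,-5,-10],"turn": [0,0,49],"gripper": 0},{"linear": [-5,-5,-10],"turn": [0,0,56],"gripper": 0},{"linear": [-5,-5,-10],"turn": [0,0,63],"gripper": 0},{"linear": [-5,-5,-10],"turn": [0,0,70],"gripper": 0},{"linear": [-5,-5,-10],"turn": [0,0,77],"gripper": 0},{"linear": [-5,-5,-10],"turn": [0,0,84],"gripper": 0}]' --force 30

```text
time: 40.95
tool_pos: [446.9, 9.0, 142.8]
orientation: [3.139, 0.121, 0.0]
ft_force: [0.2, 0.9, -0.3]
opening: 0.003
```

```bash
python3 tip.py; python3 -c "
from h import *
mv([444.7,15.5,15],0); print(bot.observe()['qpos'])"
```

```text
[446.9   9.  142.8] 0.0032008078768253965
scene 355 [[437.0, 26.0, 32.0], [432.0, 20.0, 32.0], [441.0, 27.0, 33.0], [433.0, 22.0, 34.0], [448.0, 25.0, 34.0], [445.0, 27.0, 35.0], [438.0, 28.0, 35.0], [447.0, -43.0, 72.0], [444.0, -46.0, 72.0], [448.0, -55.0, 73.0]]
wrist 2763 [[432.0, 27.0, 28.0], [436.0, 29.0, 28.0], [446.0, 29.0, 29.0], [454.0, 24.0, 29.0], [433.0, 27.0, 30.0], [450.0, 27.0, 30.0], [456.0, 8.0, 30.0], [457.0, 12.0, 30.0], [448.0, 29.0, 31.0], [451.0, 26.0, 31.0]]
-> [444.7, 15.5, 15] 0 linear [-1.7, -6.6, 127.8] turn [0.0, -0.0, 4.6] | t 41.05 tcp [446.9   9.1 142.8] F [-0.5 -0.1 -0.1] open 0.005
[-0.5511484   0.14115365  0.5033714   2.08355984 -0.0842567   0.93561029
  0.07813899]
```

Emit:
drive_tool --commands '[{"linear": [-1,-4,15],"turn": [0,0,3],"gripper": 0},{"linear": [-1.7,-6.6,40],"turn": [0,0,4.6],"gripper": 0},{"linear": [-1.7,-6.6,65],"turn": [0,0,4.6],"gripper": 0},{"linear": [-1.7,-6.6,90],"turn": [0,0,4.6],"gripper": 0},{"linear": [-1.7,-6.6,110],"turn": [0,0,4.6],"gripper": 0},{"linear": [-1.7,-6.6,122],"turn": [0,0,4.6],"gripper": 0},{"linear": [-1.7,-6.6,127],"turn": [0,0,4.6],"gripper": 0},{"linear": [-1.7,-6.6,127],"turn": [0,0,4.6],"gripper": 0},{"linear": [-1.7,-6.6,127],"turn": [0,0,4.6],"gripper": 0}]'

```text
time: 41.8
tool_pos: [444.9, 15.7, 16.0]
orientation: [3.142, 0.008, 0.001]
ft_force: [-0.2, -0.9, 0.8]
opening: 0.004
```

```bash
python3 -c "
from h import *
mv([444.7,15.5,2],0)
f=bot.grab_frame('wrist'); save(f,'w13.png',None,1.2)"
```

```text
-> [444.7, 15.5, 2] 0 linear [-0.2, 0.2, 14.0] turn [0.0, -0.0, 0.3] | t 41.80 tcp [444.9  15.7  16. ] F [-0.2 -0.9  0.8] open 0.004
```

View pics/w13.png

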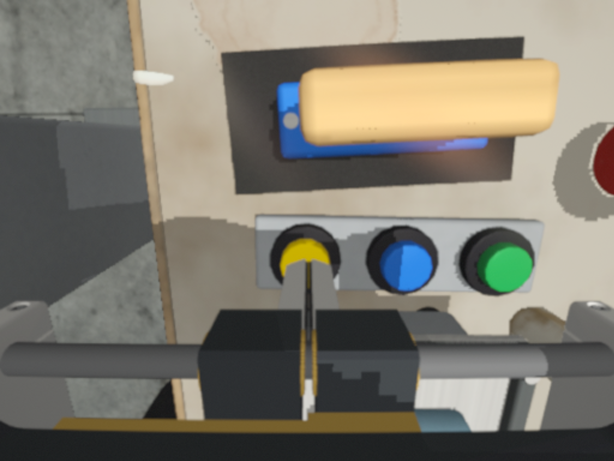

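The closed fingers are over the yellow key (305,262); blue (405,265), green (500,265). Pressing yellow.

Emit:
drive_tool --commands '[{"linear": [0,0,4],"turn": [0,0,0],"gripper": 0},{"linear": [0,0,8],"turn": [0,0,0],"gripper": 0},{"linear": [0,0,11],"turn": [0,0,0],"gripper": 0},{"linear": [0,0,14],"turn": [0,0,0],"gripper": 0},{"linear": [0,0,16],"turn": [0,0,0],"gripper": 0},{"linear": [0,0,17.5],"turn": [0,0,0],"gripper": 0},{"linear": [0,0,17.5],"turn": [0,0,0],"gripper": 0}]'

```text
time: 42.43
tool_pos: [444.6, 15.8, -2.2]
orientation: [3.142, 0.005, -0.0]
ft_force: [-0.3, 1.7, 3.9]
opening: 0.004
```

Emit:
drive_tool --commands '[{"linear": [0,0,1],"turn": [0,0,0],"gripper": 0},{"linear": [0,0,2],"turn": [0,0,0],"gripper": 0},{"linear": [0,0,2],"turn": [0,0,0],"gripper": 0},{"linear": [0,0,2],"turn": [0,0,0],"gripper": 0}]'

```text
time: 42.77
tool_pos: [444.6, 15.9, -3.8]
orientation: [-3.141, -0.005, -0.0]
ft_force: [-2.8, 0.0, 11.8]
opening: 0.005
```

Force 11.8 N > 5 N: key is on its stop. Up and across to blue.

Emit:
drive_tool --commands '[{"linear": [0,0,-8],"turn": [0,0,0],"gripper": 0},{"linear": [0,0,-20],"turn": [0,0,0],"gripper": 0},{"linear": [0,0,-28],"turn": [0,0,0],"gripper": 0},{"linear": [12,0.5,-30],"turn": [0,0,0],"gripper": 0},{"linear": [32,1,-30],"turn": [0,0,0],"gripper": 0},{"linear": [52,1.5,-30],"turn": [0,0,0],"gripper": 0},{"linear": [64,1.7,-30],"turn": [0,0,0],"gripper": 0},{"linear": [64,1.7,-30],"turn": [0,0,0],"gripper": 0},{"linear": [64,1.7,-25],"turn": [0,0,0],"gripper": 0},{"linear": [64,1.7,-17],"turn": [0,0,0],"gripper": 0},{"linear": [64,1.7,-12],"turn": [0,0,0],"gripper": 0},{"linear": [64,1.7,-12],"turn": [0,0,0],"gripper": 0}]'

```text
time: 43.77
tool_pos: [507.0, 14.3, 6.7]
orientation: [3.141, 0.005, -0.003]
ft_force: [-0.4, 0.0, 0.3]
opening: 0.004
```

Emit:
drive_tool --commands '[{"linear": [1,0,3],"turn": [0,0,0],"gripper": 0},{"linear": [1,0,6],"turn": [0,0,0],"gripper": 0},{"linear": [1,0,8],"turn": [0,0,0],"gripper": 0},{"linear": [1,0,10],"turn": [0,0,0],"gripper": 0},{"linear": [1,0,11],"turn": [0,0,0],"gripper": 0},{"linear": [1,0,11],"turn": [0,0,0],"gripper": 0},{"linear": [1,0,11],"turn": [0,0,0],"gripper": 0}]'

```text
time: 44.35
tool_pos: [509.6, 14.3, -2.9]
orientation: [3.142, 0.005, 0.0]
ft_force: [-0.4, 0.8, 3.8]
opening: 0.002
```

Emit:
drive_tool --commands '[{"linear": [0,0,0.8],"turn": [0,0,0],"gripper": 0},{"linear": [0,0,1.5],"turn": [0,0,0],"gripper": 0},{"linear": [0,0,1.5],"turn": [0,0,0],"gripper": 0},{"linear": [0,0,1.5],"turn": [0,0,0],"gripper": 0}]'

```text
time: 44.68
tool_pos: [509.7, 14.3, -3.9]
orientation: [-3.141, -0.005, -0.0]
ft_force: [-4.9, 0.9, 18.7]
opening: 0.005
```

Blue is on its stop too (18.7 N). Next green.

Emit:
drive_tool --commands '[{"linear": [0,0,-8],"turn": [0,0,0],"gripper": 0},{"linear": [0,0,-20],"turn": [0,0,0],"gripper": 0},{"linear": [0,0,-28],"turn": [0,0,0],"gripper": 0},{"linear": [12,0.5,-30],"turn": [0,0,0],"gripper": 0},{"linear": [32,1,-30],"turn": [0,0,0],"gripper": 0},{"linear": [52,1.5,-30],"turn": [0,0,0],"gripper": 0},{"linear": [64,2,-30],"turn": [0,0,0],"gripper": 0},{"linear": [64,2,-30],"turn": [0,0,0],"gripper": 0},{"linear": [64,2,-25],"turn": [0,0,0],"gripper": 0},{"linear": [64,2,-17],"turn": [0,0,0],"gripper": 0},{"linear": [64,2,-12],"turn": [0,0,0],"gripper": 0},{"linear": [64,2,-12],"turn": [0,0,0],"gripper": 0}]'

```text
time: 45.68
tool_pos: [572.1, 12.5, 6.2]
orientation: [3.141, 0.005, -0.003]
ft_force: [-0.6, 0.5, -0.3]
opening: 0.005
```

Emit:
drive_tool --commands '[{"linear": [0,0,3],"turn": [0,0,0],"gripper": 0},{"linear": [0,0,6],"turn": [0,0,0],"gripper": 0},{"linear": [0,0,8],"turn": [0,0,0],"gripper": 0},{"linear": [0,0,10],"turn": [0,0,0],"gripper": 0},{"linear": [0,0,11],"turn": [0,0,0],"gripper": 0},{"linear": [0,0,11],"turn": [0,0,0],"gripper": 0},{"linear": [0,0,11],"turn": [0,0,0],"gripper": 0}]'

```text
time: 46.27
tool_pos: [573.4, 12.5, -3.5]
orientation: [-3.142, -0.005, 0.0]
ft_force: [-2.6, 0.3, 4.1]
opening: 0.005
```

Emit:
drive_tool --commands '[{"linear": [0,0,0.7],"turn": [0,0,0],"gripper": 0},{"linear": [0,0,1.2],"turn": [0,0,0],"gripper": 0},{"linear": [0,0,1.2],"turn": [0,0,0],"gripper": 0},{"linear": [0,0,1.2],"turn": [0,0,0],"gripper": 0}]'

```text
time: 46.6
tool_pos: [573.5, 12.5, -3.9]
orientation: [-3.141, -0.005, -0.0]
ft_force: [-8.5, 0.9, 19.4]
opening: 0.007
```

Emit:
drive_tool --commands '[{"linear": [0,0,-8],"turn": [0,0,0],"gripper": 0},{"linear": [0,0,-30],"turn": [0,0,0],"gripper": 0},{"linear": [0,0,-65],"turn": [0,0,0],"gripper": 0},{"linear": [0,0,-100],"turn": [0,0,0],"gripper": 0},{"linear": [0,0,-135],"turn": [0,0,0],"gripper": 0},{"linear": [0,0,-170],"turn": [0,0,0],"gripper": 0.5},{"linear": [-20,-20,-185],"turn": [0,0,0],"gripper": 1},{"linear": [-45,-50,-185],"turn": [0,0,0],"gripper": 1},{"linear": [-70,-85,-185],"turn": [0,0,0],"gripper": 1},{"linear": [-90,-120,-185],"turn": [0,0,0],"gripper": 1},{"linear": [-110,-155,-185],"turn": [0,0,0],"gripper": 1},{"linear": [-130,-190,-185],"turn": [0,0,0],"gripper": 1}]'

```text
time: 47.6
tool_pos: [441.7, 203.6, 180.6]
orientation: [-3.141, -0.005, -0.001]
ft_force: [1.0, 1.2, -0.4]
opening: 0.465
```

Emit:
drive_tool --commands '[{"linear": [-5,-35,0],"turn": [0,0,0],"gripper": 1},{"linear": [-5,-70,0],"turn": [0,0,0],"gripper": 1},{"linear": [-5,-100,0],"turn": [0,0,0],"gripper": 1},{"linear": [-5,-110,0],"turn": [0,0,0],"gripper": 1},{"linear": [-5,-110,0],"turn": [0,0,0],"gripper": 1},{"linear": [-5,-110,0],"turn": [0,0,0],"gripper": 1}]'

```text
time: 48.1
tool_pos: [437.7, 311.5, 180.0]
orientation: [3.141, 0.005, -0.0]
ft_force: [0.1, -1.1, 0.8]
opening: 0.888
```

```bash
python3 -c "
from h import *
f,P=moulds('top'); z=P[...,2]; a=(z>90)&(z<120)&(abs(P[...,1]-104)<60)&(abs(P[...,0]-488)<80); q=P[a]; print(len(q),cv2.minAreaRect(q[:,:2].astype(np.float32)),np.median(q[:,2]))
save(f,'t14.png',(190,120,430,260),3.3); st()"
```

```text
top mould z 97.8 rect [488.6 -83.1] [56.6 79.3] grip yaw 88.4 n 469
top mould z 98.0 rect [ 486.3 -169.1] [57.6 79.3] grip yaw 88.7 n 472
top mould z 97.7 rect [ 484.1 -255.8] [57.4 79.3] grip yaw 88.5 n 470
238 ((488.17449951171875, 101.75819396972656), (89.00648498535156, 25.536664962768555), 3.286097764968872) 110.7291062176256
{'time': 48.15, 'qpos': [-0.952, 0.261, 0.328, 1.835, -0.095, 1.061, -0.585], 'tool_pos': [437.88, 310.856, 180.17], 'orientation': [3.141, 0.003, 0.0], 'ft_force': [0.128, -0.515, -0.473], 'opening': 0.933}
```

View pics/t14.png

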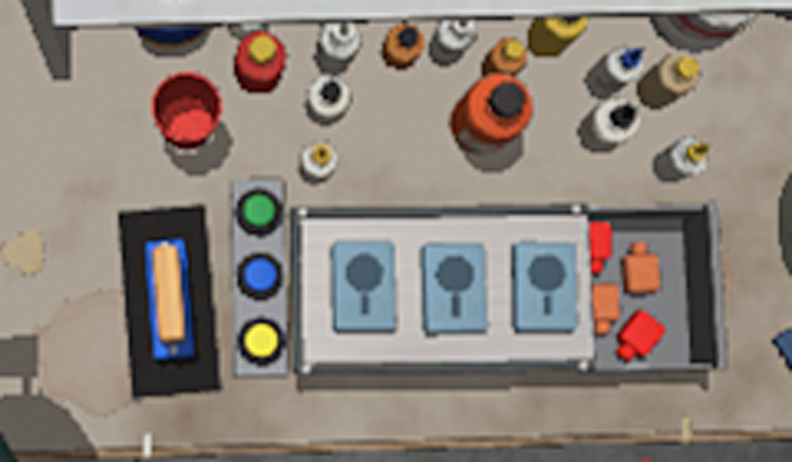

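Final view: moulds flat and evenly spaced on the plate, four offcuts in the tray, scraper central on its mat, cup and bottle undisturbed, arm clear.

```bash
python3 -c "
from plant import bot
print(bot.finish_job())"
```

```text
the job is handed in; nothing more can be done
None
```

The job is done and handed in at about 48 s of the 210 s allowed. No verdict is reported.

- **Offcuts:** I swept all four into the grey tray in one pass with the scraper. The last top view shows them in the tray and the plate clear.
- **Scraper:** it stands upright on its mat, about 2 mm off centre and turned the same way as the mat.
- **Moulds:** all three lie flat, recess up and about 87 mm apart on the plate, their tops at about 98 mm as expected. I set the grip to 8 N for each.
- **Keys:** I pressed yellow, then blue, then green, each to its stop. The vertical force read 12, 19 and 19 N, against the 5 N needed for full travel.
- **Bystanders:** the cup and bottle look undisturbed in the last view. The tape was outside that crop; the arm did not touch it.

Two things did not go as expected:
- **Fingertip height:** the real fingertips sit about 32 mm above the reported tool position. My first grasp therefore closed on air above a mould without touching it. I measured the offset in two cameras and corrected for it.
- **Knocked mould:** one mould was shifted about 35 mm during the run, so I measured it again before picking it up.

The scene camera read 2–5 mm off the top camera in position. I used the top camera.

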